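# Fetch a spare snap cover from a tilt-out bin and clip it onto a terminal box

## Task

The green terminal box on the bench has lost its cover. Tilt the small blue bin forward out of its grey hood (on the left, by the machine), take out the spare cover that stands in it and lay it flat on the bench, rib up, letting go of it; then pick it up again, set it into the terminal box and press it down until both ends have clicked under their orange clips. Finally push the small bin fully shut again; leave everything else where it stands.

Things in the scene. Friction and masses are not known exactly. Their poses are not given: they have to be found in the camera images.
- hood: Fixed grey steel hood of the tilt-out bin, 98 deep x 130 wide x 102 mm high. Origin on the bench under the bin's pivot, at mid width; own x points from the open front to the back, y along the pivot, z up. The top plate (z 98 to 102 mm) begins at x = 34 mm, so a 34 mm gap is left behind the shut bin's front panel. Side cheeks at y = +-60 to 64 mm.
- bin (a joint): Tilt of the blue bin about its bottom front pivot: 0 shut (upright), 0.7 rad fully tilted forward (towards the hood's -x), at its stop. The hinge is stiff (about 0.2 N m: 2 to 4 N at the panel's top edge); the bin stays where it is left. No latch.
- bin_hinge (a point): The pivot axis at mid width, fixed, 14 mm above the bench; the axis is along the hood's y.
- bin_lip (a point): Middle of the top edge of the bin's blue front panel, 86 mm from the pivot; moves with the bin. Panel 6 mm thick (3 mm either side of this point), 112 mm wide; the edge is 100 mm above the bench when shut, 78 mm when fully tilted. The bin's floor is 2 mm below the pivot, its 37 mm high back wall 78 mm behind the pivot; 104 mm wide inside.
- bin_slot (a point): On the bin's floor at mid width, 36 mm behind the front panel's inner face: the middle of a slot 12 mm wide in which the cover stands, held only at its two ends by strips 40 mm high. Its frame is upright like the hood's when the bin is shut and tilts with the bin.
- cover: Grey cover: plate 56 (own x) x 90 (own y) x 8 mm (own z), with a rib in the middle of its top face. 70 g. Origin at the centre of the plain underside, z towards the rib side. At the start it stands on a long edge in the bin's slot (own x down), rib to the bin's back, upper edge 68 mm above the bench, under the hood; 32 mm of room from its plain face to the front panel.
- cover_rib (a point): Point in the cover's rib, 20 mm from the underside, 8 mm below the rib's top. The rib is 24 long (cover's x) x 10 thick (cover's y) x 20 mm high above the plate.
- cover_end_a (a point): Point on the cover's underside at its +y end, 43 mm from its origin.
- cover_end_b (a point): Point on the cover's underside at its -y end, 43 mm from its origin.
- termbox: Fixed open green terminal box, 70 (own x) x 105 (own y, 119 with clip seats) x 50 mm high. Origin on the bench under its centre, z up. The cover fits inside, rib up, its y along the box's y (either way round), with 2.5 mm clearance a side in x and 1.6 mm in y between walls rising to 50 mm. Its underside rests at last on ledges 30 mm above the bench.
- clip_a_nose (a point): Nose of the orange spring clip at the box's +y end: round, radius 6 mm, 20 mm wide in the box's x; this point is on its axis, 42 mm above the bench. It overlaps the cover's end by 2.5 mm. The cover's underside meets the noses 47 mm above the bench; then each end takes 7 to 15 N of push, until at about 34 mm the nose snaps over the plate and holds it down.
- clip_b_nose (a point): The same at the box's -y end.
- lay_spot (a point): A point on the bench, before the tilted-out bin: middle of a clear stretch of bench about 150 x 130 mm where the cover can be laid down. The machine beside the hood and its lever are solid: the lever's bar passes behind the hood at x = 0.58 to 0.60 m, y = 0.20 to 0.60 m, up to 0.19 m above the bench; the machine stands at y > 0.51 m.
- tin: Open tin with a blue band, 74 mm across, 88 mm high, standing; bystander. Origin at the centre of its underside.
- oil_can: Copper oil can with a spout, 80x126x171 mm, standing; bystander. Origin at the middle of its underside.
- nut_5: Flange nut, 31 mm across, 15 mm high; bystander lying on the bench. Origin at the centre of its underside.
- bolt_1: Hex bolt, 44 mm long, lying on its side; bystander. Origin at the middle of its underside.
Things that resemble listed ones, but are neither listed nor needed, are in the scene too. Several things have the shape of the cover; the one meant has the colours described above.

How it is judged:
By the outcome, as a careful person would: the job done as asked, in the order asked, and still so for the second after the job is handed in, with the robot touching nothing.
It also fails if it takes over 72 s, if anything falls off the work surface, if the arm or the gripper's body presses on something with over 40 N, if the wrist force passes 120 N, or if a joint passes its speed limit or range.

## Robot

A 6-joint arm with a two-finger parallel gripper is mounted at the origin on the work surface; the furniture and walls round the work are solid. World frame = base frame: x ahead of the robot, y to its left, z up, the work surface at z = 0. Lengths are in m, angles in rad, forces in N, time in s.
With the tool pointing down it reaches from about 0.35 to 0.975 m from the base axis. Payload 4.9 kg.
Tool frame: the origin (TCP) lies at the very end of the fingers, on their centre line; the grasp point (between the pads) lies manip.grip_point_offset behind it (manip.grip_point_offset is the distance from the TCP to the grasp point, in m); z points along the fingers, y is the line along which they close (so a half turn about z gives the same grasp; the last joint's range is limited). The gripper opens to 85 mm and grips with 20 to 120 N. Pads are 22 mm wide; open, the fingers measure 114 mm over their backs; the gripper's body (76 mm by 85 mm) begins 54 mm behind the grasp point. The pads swing forward as they close: fully open they stand 13 mm farther back than shut.
Start: joints at [-1.426, 0.053, 1.613, -0, 1.476, -0.119], TCP at [0.163, -0.603, 0.231] pointing down, gripper open.
Joint ranges: [-3.01, 3.01], [-1.01, 2.22], [0.06, 2.58], [-1.02, 4.17], [0.09, 2.62], [-3.14, 3.14]. Speed limits (rad/s): [2.57, 2.57, 3.14, 3.14, 3.14, 3.14].

## Interface

Orientations are given as a unit quaternion [w, x, y, z].
In Python, from plant import manip gives the robot as it stands.
- The arm moves only by the shell command python3 -m crank 'ROWS' [OPENING]. ROWS is JSON, a list of rows, each an object of numbers: "x", "y", "z": the shift along the tool's x, y, z in cm; "turn": the turn about the tool's z in rad. In form: [{"x": .., "y": .., "z": .., "turn": ..}, ...]. A call has 1 to 5 rows; each row shifts and turns the commanded pose from where the row before left it, along the tool's axes as they then stand; what a row does not reach is not made up. A row lasts 1/10 s, in which the tool goes at most 50 mm and 8.59 degrees, less where a joint would pass 70% of its speed; a pose out of reach is approached as far as the arm can. A call with a gripper value outside its range is refused whole. OPENING is the opening in per cent of the stroke, from 0 (shut) to 100 (fully open), set as the call begins (- or left out, the last holds). The fingers move at their own pace and stop on an object; the grip force is fixed at half the most. Time passes only in rows, so rows that do not move let the fingers close. It gives the time, the measured TCP pose, the force, the opening and the grip force at its end, in the units of the state.
- manip.state(): the state, without advancing time (a new reading comes with each control period).
- manip.grab_frame(name): name is "scene" or "top" or "wrist"; returns (picture, depth): 480x640x3 uint8, red, green, blue; 480x640 float32, m along the optical axis (not along the pixel's ray), 0 where there is no reading.
- manip.camera_model(name): a dict with "mtx" (3x3 intrinsics, pixels), "k1" (the pictures are not rectified: a ray, as slopes to the right and down, at radius r is drawn at 1 + k1 r^2 times it, then the intrinsics apply), "world_to_cam" (4x4, takes a point from world to camera coordinates). Camera axes: x right, y down, z forward; pixel columns grow to the right and rows downward; lengths in m; the calibration is good to about 2 mm. A picture is of the moment at which its call begins: read the wrist's pose just before it. camera_model takes no time and is no camera call; for the wrist camera it gives the pose at the moment of the call.
- manip.job_done(): hands the job in; it is judged then, once.
The state is a dict: "time": time; "joint_pos": joint angles; "joint_vel": joint speeds; "joint_efforts": joint torques, N m; "tool_pos": TCP position; "tool_rot": TCP orientation; "contact_force": force on the tool from outside, world axes, zero at the start; "ft_torque": the same for the moment, N m; "gripper_width": opening from 0.0 (shut) to 1.0 (fully open); "grasp_force": force on a finger pad.
Only numpy, scipy, OpenCV 4.12 (cv2) and the standard library are available. Lean on these libraries where they do the work, as an engineer would, in place of code of your own. Each camera call takes 0.05 s, during which the arm holds its last target. There are 200 camera calls.

## Working session

There is one attempt and no reset: what is moved stays moved. The work goes in short steps, Python scripts to look and compute and a shell command to move; the robot and the scene stay as the last step left them, time stands still between calls to the robot, and variables do not carry over. Pictures are saved under pics/ and viewed, at most 10 in all, crops included, and the job is handed in when it is done.

```bash
ls; mkdir -p pics; cat > h.py <<'E'
import numpy as np, cv2
from plant import manip
def grab(n,tag):
    m=manip.camera_model(n); p,d=manip.grab_frame(n)
    cv2.imwrite(f'pics/{tag}.png',p[:,:,::-1]); np.savez(f'{tag}.npz',p=p,d=d,K=m['mtx'],k1=m['k1'],T=m['world_to_cam'])
def load(tag): return np.load(f'{tag}.npz')
def pts(tag,uv,d=None):
    z=load(tag);uv=np.atleast_2d(np.array(uv,float));K=np.array(z['K']);k1=float(z['k1'])
    s=cv2.undistortPoints(uv[:,None],K,np.array([k1,0,0,0.])).reshape(-1,2)
    dd=z['d'][uv[:,1].astype(int),uv[:,0].astype(int)] if d is None else d
    c=np.c_[s*dd[:,None],dd]; T=np.linalg.inv(z['T']); return c@T[:3,:3].T+T[:3,3]
def cloud(tag):
    v,u=np.mgrid[0:480,0:640]; return pts(tag,np.c_[u.ravel(),v.ravel()]).reshape(480,640,3)
def onplane(tag,uv,zp):
    z=load(tag);n=len(uv);a=pts(tag,uv,np.ones(n));o=np.linalg.inv(z['T'])[:3,3]
    return o+(a-o)*((zp-o[2])/(a[:,2]-o[2]))[:,None]
E
python3 - <<'E'
from h import *
grab('top','top0');grab('scene','sc0')
s=manip.state();print(s,manip.grip_point_offset)
for n in('top','scene','wrist'):
    m=manip.camera_model(n);print(n,np.linalg.inv(m['world_to_cam']).round(3).tolist(),m['k1'],np.array(m['mtx'])[0,0])
E
```

```text
pics
{'time': 0.1, 'joint_pos': array([-1.42602454e+00,  5.32906198e-02,  1.61417859e+00, -2.72265728e-05,
        1.47599546e+00, -1.18995844e-01]), 'joint_vel': array([ 9.37553494e-05, -9.39388133e-04, -2.99050833e-03,  1.21946140e-03,
       -2.36897340e-03, -1.65805211e-04]), 'joint_efforts': array([ 4.05279234e-04, -3.94906211e+01, -3.71361279e+01, -9.72126418e-05,
        3.89600420e-03, -2.27763587e-05]), 'tool_pos': array([ 0.16286219, -0.60281477,  0.23017301]), 'tool_rot': array([-9.35755670e-04,  9.91315322e-01,  1.31503064e-01, -2.56127337e-05]), 'contact_force': array([0.44550284, 0.62618691, 0.75059709]), 'ft_torque': array([-0.03662897, -0.00598071, -0.05885922]), 'grasp_force': 0.0, 'gripper_width': 0.9986735479422663} 0.0187
top [[0.015, -0.982, 0.19, 0.234], [-1.0, -0.018, -0.011, 0.009], [0.014, -0.189, -0.982, 1.346], [0.0, 0.0, 0.0, 1.0]] -0.0496016520819009 564.4281362170199
scene [[0.882, -0.278, 0.381, -0.011], [-0.472, -0.537, 0.699, -0.908], [0.011, -0.796, -0.605, 0.872], [0.0, 0.0, 0.0, 1.0]] -0.15909406796676034 569.7917327662785
wrist [[0.26, -0.919, -0.297, 0.239], [-0.966, -0.248, -0.078, -0.584], [-0.002, 0.307, -0.952, 0.372], [0.0, 0.0, 0.0, 1.0]] -0.02022438014007636 352.8598151841573
```

View pics/top0.png

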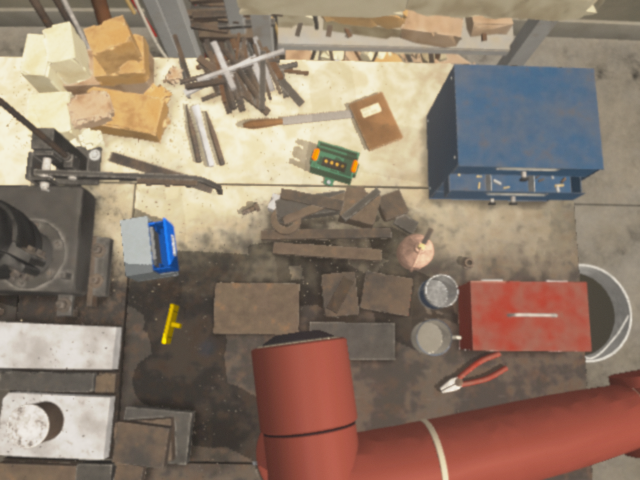

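View pics/sc0.png

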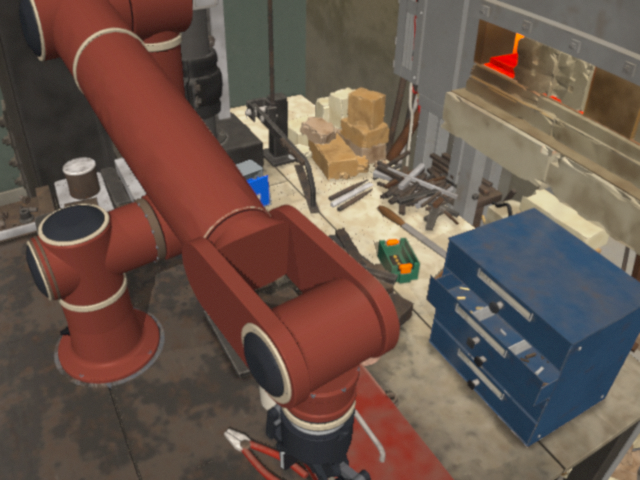

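The top view shows the grey hood at (140,247) with the blue bin front facing right at (167,245). The terminal box is at (333,160), and a yellow decoy lies at (171,323). Next I'll enlarge the crops and measure.

```bash
python3 - <<'E'
from h import *
p=cv2.imread('pics/top0.png')
a=cv2.resize(p[200:350,100:300],(800,600),interpolation=cv2.INTER_CUBIC)
b=cv2.resize(p[125:200,280:380],(800,600),interpolation=cv2.INTER_CUBIC)
cv2.imwrite('pics/c1.png',np.hstack([cv2.resize(a,(400,300)),cv2.resize(b,(400,300))]).repeat(2,0).repeat(2,1)[:, :] if 0 else cv2.resize(np.vstack([cv2.resize(a,(600,450))]),(600,450)))
cv2.imwrite('pics/c2.png',cv2.resize(b,(600,450)))
C=cloud('top0')
# coarse height map around hood/lay area
for v in range(205,350,8): print(v,' '.join('%4d'%(1000*C[v,u,2]) for u in range(112,300,8)))
print(pts('top0',[[112,245],[168,245],[200,245],[230,245],[333,160]]).round(3).tolist())
E
```

```text
205    0    3 1345    2   -2    0    1   -2   -2   -6   -1   -2   -7   -4   -2   -2   -2   -2   20   -1   28   48   49   46
213   -2    0    1    0    3    0    0    0    0    0    1   -4    2   -6    3   -1    1    7   -1    0   33   43   47   60
221    3  102  100  102  103   55   71   58   -3    0    3    0   -1   -2    2    0    0   -1    1   -1   38   19   60   33
229    2    0  101   97  100   67   11   70    0    3    0   -4    2   -6    1    0    0   -1    2   -4    3   33   37   33
237    1   -3  100  100  101   63   14   81    4   -4   -1    1   -1    4   -2   -3    4    2    0   18   18   18   23   17
245    8    0  105   99   98   67    9   92    7    1    1    0    1   -1    4    0    2    0    4    1    5   21   20   14
253    0    0  105  103  100   70   11  100   15   -1   -1    3    2   -6    2    2    1    1    2   -2   -1   23   17   23
261    1    2   99   98  100  100   19  100   26   -1    2    2    2   -3   -2    0   -2   -2    4    4   -2    0   -2   -1
269   -2   -1  102  105  102   99   61   55   32    1   -1    1    0 1345    6    0    2    3   -1   -2    1
[... 669 characters left out ...]
    0   58    0    0   -4   -1   -1   10   11   11    9    7   15    9   16    6   10    5
325   -5   -5   -1   -2    0    2    0   54   39   -8    2   -2   -3   11   11    5   10   10   10    9   14   13   10    4
333   42   10    2    0   -4   -4    2   50   -8   -3    0    0    1   11   13    9   12   10    9    6    4   10  684  694
341   49   -1   -5    0    0   -3    3   27    0   -1   -4    2   -3   -1   -5    3    0   -2   -1   -4  689  698  707  706
349   45    1   -1   -5   -1    0    0    0   -5   -2    7   -1    5   -2    0    0   -4    0  689  704  711  716  718  720
[[0.468, 0.467, 0.008], [0.456, 0.311, 0.093], [0.474, 0.256, -0.0], [0.475, 0.183, -0.0], [0.69, -0.064, 0.015]]
```

View pics/c1.png

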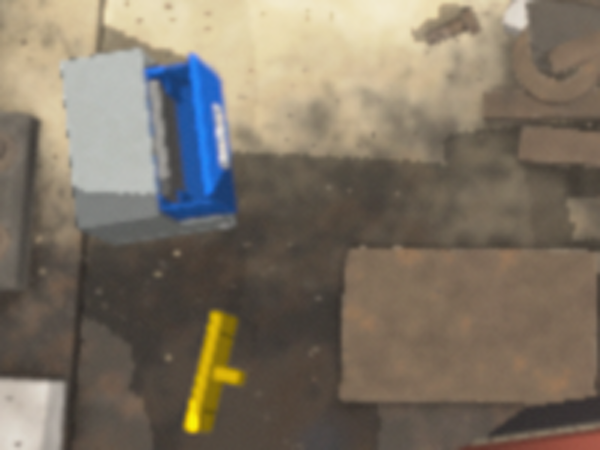

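View pics/c2.png

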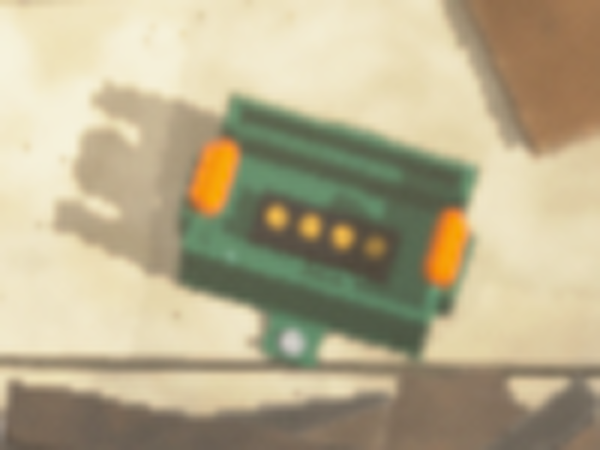

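The crops give these full-image pixels:
- Hood top front edge: about (147.7,216) to (152.7,265).
- Cover: visible at about (156,248).
- Orange clips: about (315.8,154.5) and (354.5,166.3).

Next I'll turn these into poses.

```bash
python3 - <<'E'
from h import *
C=cloud('top0'); img=load('top0')['p']
hsv=cv2.cvtColor(img,cv2.COLOR_RGB2HSV)
# hood top
m=np.zeros((480,640),bool); m[205:285,105:165]=1
grey=m&(C[...,2]>.092)&(C[...,2]<.112)&(hsv[...,1]<70)
n,l,st,ce=cv2.connectedComponentsWithStats(grey.astype(np.uint8)); k=1+st[1:,4].argmax(); v,u=np.where(l==k)
P=onplane('top0',np.c_[u,v].astype(float),.102)
r=cv2.minAreaRect((P[:,:2]*1000).astype(np.float32));print('hoodtop',r,cv2.boxPoints(r).round(1).tolist())
print('front edge',onplane('top0',[[147.7,216],[152.7,265]],.102).round(4).tolist())
blue=m|True; b=(hsv[...,0]>100)&(hsv[...,0]<125)&(hsv[...,1]>150); b[:205]=0;b[285:]=0;b[:,190:]=0
v,u=np.where(b&(C[...,2]>.09)); q=C[v,u]; print('lip pts',len(v)); 
P=onplane('top0',np.c_[u,v].astype(float),.100); print(cv2.minAreaRect((P[:,:2]*1000).astype(np.float32)))
# clips
o=(hsv[...,0]>8)&(hsv[...,0]<18)&(hsv[...,1]>200)&(hsv[...,2]>200); o[:140]=0;o[185:]=0;o[:,:300]=0;o[:,370:]=0
n,l,st,ce=cv2.connectedComponentsWithStats(o.astype(np.uint8))
for i in range(1,n):
    if st[i,4]>15:
        v,u=np.where(l==i); z=np.median(C[v,u,2]); print('clip',ce[i],st[i,4],z,np.percentile(C[v,u,2],90),onplane('top0',[ce[i]],z).round(4).tolist())
g=(hsv[...,0]>60)&(hsv[...,0]<95)&(hsv[...,1]>80);g[:135]=0;g[190:]=0;g[:,:300]=0;g[:,370:]=0
g&=(C[...,2]>.043)&(C[...,2]<.058); v,u=np.where(g);P=onplane('top0',np.c_[u,v].astype(float),.05);r=cv2.minAreaRect((P[:,:2]*1000).astype(np.float32));print('boxtop',r)
print(pts('top0',[[215,245],[440,290],[433,335],[463,262]]).round(3).tolist())
E
```

```text
hoodtop ((451.60943603515625, 379.6395568847656), (131.13539123535156, 64.38829040527344), 9.913490295410156) [[381.5, 400.1000061035156], [392.6000061035156, 336.6000061035156], [521.7000122070312, 359.20001220703125], [510.70001220703125, 422.6000061035156]]
front edge [[0.5199, 0.3591, 0.102], [0.4084, 0.3402, 0.102]]
lip pts 164
((460.0252990722656, 314.7626647949219), (108.20329284667969, 25.535663604736328), 19.715560913085938)Traceback (most recent call last):
  File "<stdin>", line 21, in <module>
  File "h.py", line 15, in onplane
    z=load(tag);n=len(uv);a=pts(tag,uv,np.ones(n));o=np.linalg.inv(z['T'])[:3,3]
                            ~~~^^^^^^^^^^^^^^^^^^^
  File "h.py", line 9, in pts
    s=cv2.undistortPoints(uv[:,None],K,np.array([k1,0,0,0.])).reshape(-1,2)
      ~~~~~~~~~~~~~~~~~~~^^^^^^^^^^^^^^^^^^^^^^^^^^^^^^^^^^^^
cv2.error: OpenCV(4.12.0) /io/opencv/modules/calib3d/src/undistort.dispatch.cpp:347: error: (-215:Assertion failed) CV_IS_MAT(_src) && CV_IS_MAT(_dst) && (_src->rows == 1 || _src->cols == 1) && (_dst->rows == 1 || _dst->cols == 1) && _src->cols + _src->rows - 1 == _dst->rows + _dst->cols - 1 && (CV_MAT_TYPE(_src->type) == CV_32FC2 || CV_MAT_TYPE(_src->type) == CV_64FC2) && (CV_MAT_TYPE(_dst->type) == CV_32FC2 || CV_MAT_TYPE(_dst->type) == CV_64FC2) in function 'cvUndistortPointsInternal'
```

```bash
python3 - <<'E'
from h import *
C=cloud('top0'); img=load('top0')['p']
hsv=cv2.cvtColor(img,cv2.COLOR_RGB2HSV)
for (a,b) in ((306,325),(346,364)):
    o=(hsv[...,0]>5)&(hsv[...,0]<20)&(hsv[...,1]>180)&(hsv[...,2]>180); o[:140]=0;o[185:]=0;o[:,:a]=0;o[:,b:]=0
    v,u=np.where(o); P=onplane('top0',np.c_[u,v].astype(float),.048); print('clip',len(v),u.mean(),v.mean(),np.median(C[v,u,2]),P.mean(0),cv2.minAreaRect((P[:,:2]*1000).astype(np.float32)))
g=(hsv[...,0]>60)&(hsv[...,0]<95)&(hsv[...,1]>80);g[:135]=0;g[190:]=0;g[:,:300]=0;g[:,370:]=0
v,u=np.where(g&(C[...,2]>.043)&(C[...,2]<.058));print(len(v));P=onplane('top0',np.c_[u,v].astype(float),.05);print('boxtop',cv2.minAreaRect((P[:,:2]*1000).astype(np.float32)))
c=np.array([[236,95],[480,170],[420,355],[182,280]])/6+[280,125]
print('corners',onplane('top0',c,.05).round(4).tolist())
E
```

```text
clip 45 314.8666666666667 153.7111111111111 0.04715832295014821 [ 0.69382162 -0.01814964  0.048     ] ((693.3283081054688, -18.835857391357422), (12.320958137512207, 27.566650390625), 77.42386627197266)
clip 49 353.7959183673469 166.0 0.047200132362325675 [ 0.6646992  -0.11225079  0.048     ] ((665.5040893554688, -112.994384765625), (10.648792266845703, 28.7520809173584), 72.39555358886719)
0Traceback (most recent call last):
  File "<stdin>", line 8, in <module>
  File "h.py", line 15, in onplane
    z=load(tag);n=len(uv);a=pts(tag,uv,np.ones(n));o=np.linalg.inv(z['T'])[:3,3]
                            ~~~^^^^^^^^^^^^^^^^^^^
  File "h.py", line 9, in pts
    s=cv2.undistortPoints(uv[:,None],K,np.array([k1,0,0,0.])).reshape(-1,2)
      ~~~~~~~~~~~~~~~~~~~^^^^^^^^^^^^^^^^^^^^^^^^^^^^^^^^^^^^
cv2.error: OpenCV(4.12.0) /io/opencv/modules/calib3d/src/undistort.dispatch.cpp:347: error: (-215:Assertion failed) CV_IS_MAT(_src) && CV_IS_MAT(_dst) && (_src->rows == 1 || _src->cols == 1) && (_dst->rows == 1 || _dst->cols == 1) && _src->cols + _src->rows - 1 == _dst->rows + _dst->cols - 1 && (CV_MAT_TYPE(_src->type) == CV_32FC2 || CV_MAT_TYPE(_src->type) == CV_64FC2) && (CV_MAT_TYPE(_dst->type) == CV_32FC2 || CV_MAT_TYPE(_dst->type) == CV_64FC2) in function 'cvUndistortPointsInternal'
```

```bash
cat >> h.py <<'E'
from scipy.spatial.transform import Rotation as R
def rem(x,y,z,yaw):
    s=manip.state();q=s['tool_rot'];r=R.from_quat([q[1],q[2],q[3],q[0]]);M=r.as_matrix()
    ps=np.degrees(np.arctan2(M[1,0],M[0,0])); dt=-((yaw-ps+180)%360-180)
    d=(np.array([x,y,z])-s['tool_pos'])@M*100
    d2=np.array([x,y,z])-s['tool_pos']; a=np.radians(yaw)
    e=[(d2[0]*np.cos(a)+d2[1]*np.sin(a))*100,(d2[0]*np.sin(a)-d2[1]*np.cos(a))*100,-d2[2]*100]
    print('t',round(s['time'],2),'pos',s['tool_pos'].round(4),'yaw',round(ps,2),'now-axes cm',d.round(2),'after-turn cm',np.round(e,2),'turn',round(np.radians(dt),3),'F',s['contact_force'].round(1),'w',round(s['gripper_width'],3),'j6',s['joint_pos'].round(2))
HO=np.array([.4630,.3146]);HX=np.array([-np.sin(np.radians(9.9)),np.cos(np.radians(9.9))])
def hood(x,y,z): p=HO+HX*x/1000+np.array([-HX[1],HX[0]])*y/1000; return p[0],p[1],z/1000,99.9
E
S='{"x":4.3,"y":-1.84,"z":-1}'; : 
python3 -m crank '[{"x":4.3,"y":-1.84,"z":-1},{"x":4.3,"y":-1.84,"z":-1},{"x":4.3,"y":-1.84,"z":-1},{"x":4.3,"y":-1.84,"z":-1},{"x":4.3,"y":-1.84,"z":-1}]' 0
python3 -m crank '[{"x":4.3,"y":-1.84,"z":-1},{"x":4.3,"y":-1.84,"z":-1},{"x":2,"y":-4.06},{"x":2,"y":-4.06},{"x":2,"y":-4.06}]'
python3 -m crank '[{"x":2,"y":-4.06},{"x":2,"y":-4.06},{"x":2,"y":-4.06},{"x":2,"y":-4.06},{"x":2,"y":-4.06}]'
python3 -m crank '[{"x":2,"y":-4.06},{"x":0.6,"y":-4.1},{"x":0.6,"y":-4.1},{"x":0.6,"y":-4.1},{"x":0.6,"y":-4.1}]'
python3 -m crank '[{"turn":-0.148},{"turn":-0.148},{"turn":-0.148},{"turn":-0.148},{"turn":-0.148}]'
python3 -m crank '[{"turn":-0.148},{"turn":-0.148},{"turn":-0.148},{"turn":-0.148},{"turn":-0.148}]'
python3 -c "
from h import *
rem(*hood(-40,0,220))"
```

```text
t 0.1 pos [ 0.1629 -0.6028  0.2302] yaw 15.11 now-axes cm [ 52.53 -76.76   1.17] after-turn cm [81.22 45.34  1.02] turn -1.48 F [0.4 0.6 0.8] w 0.999 j6 [-1.43  0.05  1.61 -0.    1.48 -0.12]schema error: expected keys x, y, z, turn
schema error: expected keys x, y, z, turn
schema error: expected keys x, y, z, turn
schema error: expected keys x, y, z, turn
schema error: expected keys x, y, z, turn
schema error: expected keys x, y, z, turn
```

All four keys are needed in every row.

```bash
python3 -m crank '[{"x":4.3,"y":-1.84,"z":-1,"turn":0},{"x":4.3,"y":-1.84,"z":-1,"turn":0},{"x":4.3,"y":-1.84,"z":-1,"turn":0},{"x":4.3,"y":-1.84,"z":-1,"turn":0},{"x":4.3,"y":-1.84,"z":-1,"turn":0}]' 0
python3 -m crank '[{"x":4.3,"y":-1.84,"z":-1,"turn":0},{"x":4.3,"y":-1.84,"z":-1,"turn":0},{"x":2,"y":-4.06,"z":0,"turn":0},{"x":2,"y":-4.06,"z":0,"turn":0},{"x":2,"y":-4.06,"z":0,"turn":0}]'
python3 -m crank '[{"x":2,"y":-4.06,"z":0,"turn":0},{"x":2,"y":-4.06,"z":0,"turn":0},{"x":2,"y":-4.06,"z":0,"turn":0},{"x":2,"y":-4.06,"z":0,"turn":0},{"x":2,"y":-4.06,"z":0,"turn":0}]'
python3 -m crank '[{"x":2,"y":-4.06,"z":0,"turn":0},{"x":0.6,"y":-4.1,"z":0,"turn":0},{"x":0.6,"y":-4.1,"z":0,"turn":0},{"x":0.6,"y":-4.1,"z":0,"turn":0},{"x":0.6,"y":-4.1,"z":0,"turn":0}]'
python3 -m crank '[{"x":0,"y":0,"z":0,"turn":-0.148},{"x":0,"y":0,"z":0,"turn":-0.148},{"x":0,"y":0,"z":0,"turn":-0.148},{"x":0,"y":0,"z":0,"turn":-0.148},{"x":0,"y":0,"z":0,"turn":-0.148}]'
python3 -m crank '[{"x":0,"y":0,"z":0,"turn":-0.148},{"x":0,"y":0,"z":0,"turn":-0.148},{"x":0,"y":0,"z":0,"turn":-0.148},{"x":0,"y":0,"z":0,"turn":-0.148},{"x":0,"y":0,"z":0,"turn":-0.148}]'
python3 -c "
from h import *
rem(*hood(-40,0,220))"
```

```text
time: 0.6
tool_pos: [0.3476, -0.4569, 0.2812]
tool_rot: [-0.0, 0.991, 0.131, -0.0]
contact_force: [0.4, -0.3, 0.0]
gripper_width: 0.147
grasp_force: 0.0
time: 1.1
tool_pos: [0.4463, -0.2654, 0.3007]
tool_rot: [-0.0, 0.991, 0.132, -0.0]
contact_force: [0.7, -0.5, -0.2]
gripper_width: -0.001
grasp_force: 0.0
time: 1.6
tool_pos: [0.4895, -0.0434, 0.3009]
tool_rot: [-0.0, 0.991, 0.131, -0.0]
contact_force: [0.2, 0.3, 0.1]
gripper_width: 0.001
grasp_force: 0.0
time: 2.1
tool_pos: [0.4781, 0.1654, 0.3008]
tool_rot: [0.0, 0.991, 0.132, -0.0]
contact_force: [0.5, 1.0, 0.0]
gripper_width: 0.002
grasp_force: 0.0
time: 2.6
tool_pos: [0.4786, 0.1638, 0.3007]
tool_rot: [-0.0, 0.875, 0.484, -0.0]
contact_force: [-0.7, 0.5, -0.5]
gripper_width: -0.001
grasp_force: 0.0
time: 3.1
tool_pos: [0.4786, 0.1637, 0.3007]
tool_rot: [-0.0, 0.641, 0.768, -0.0]
contact_force: [0.4, 0.3, -0.0]
gripper_width: -0.001
grasp_force: 0.0
t 3.1 pos [0.4786 0.1637 0.3007] yaw 100.26 now-axes cm [11.13  1.14  8.06] after-turn cm [11.13  1.06  8.07] turn 0.006 F [ 0.4  0.3 -0. ] w -0.001 j6 [ 0.18 -0.27  1.8  -0.    1.62  0.  ]
```

```bash
python3 -m crank '[{"x":5,"y":0.37,"z":1,"turn":0},{"x":5,"y":0.37,"z":1,"turn":0},{"x":5,"y":0.37,"z":1,"turn":0},{"x":0,"y":0,"z":0,"turn":0}]'
python3 - <<'E'
from h import *
grab('wrist','w1'); rem(*hood(18,0,86))
E
```

```text
time: 3.5
tool_pos: [0.462, 0.314, 0.2691]
tool_rot: [-0.002, 0.641, 0.767, -0.002]
contact_force: [1.2, -0.0, -0.4]
gripper_width: 0.001
grasp_force: 0.0
t 3.55 pos [0.4628 0.312  0.2699] yaw 100.16 now-axes cm [ 2.07  0.14 18.39] after-turn cm [ 2.06  0.06 18.39] turn 0.005 F [ 0.9 -0.6  1.1] w 0.001 j6 [ 0.46 -0.12  1.72  0.    1.55  0.28]
```

View pics/w1.png

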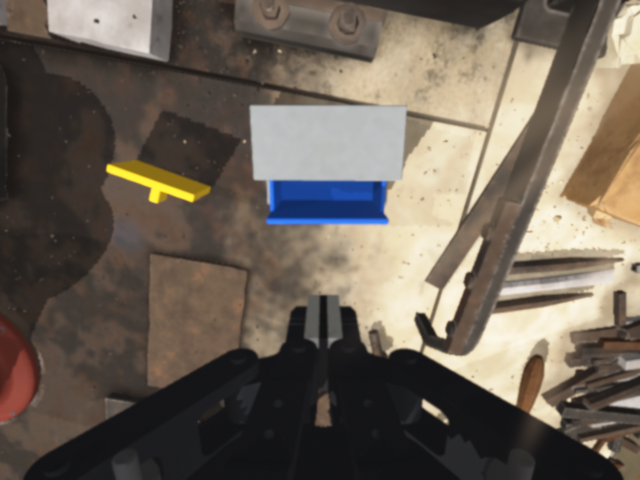

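The wrist view shows the hood's front edge at row 181 (columns 253 to 403). The panel's top edge is at rows 218 to 223 (columns 267 to 389), and the fingertips are at (323,300).

```bash
python3 - <<'E'
from h import *
def inh(P): d=P[:,:2]-HO; return np.c_[d@HX,d@np.array([-HX[1],HX[0]])]*1000
print(inh(onplane('w1',np.array([[253,181],[403,181.],[249,105],[407,107]]),.102)).round(1).tolist())
print(inh(onplane('w1',np.array([[267,220.5],[389,220.5]]),.100)).round(1).tolist())
C=cloud('w1'); print((C[205:226:2,330,2]*1000).round())
rem(*hood(18,0,86))
E
```

```text
[[35.0, 62.8], [35.7, -67.8], [97.0, 62.8], [96.1, -66.7]]
[[-0.9, 52.4], [-0.2, -58.2]]
[ 41.  51.  60.  69.  78.  88.  95.  98. 100.  99.  -1.]
t 3.55 pos [0.4628 0.312  0.2699] yaw 100.16 now-axes cm [ 2.07  0.14 18.39] after-turn cm [ 2.06  0.06 18.39] turn 0.005 F [ 0.9 -0.6  1.1] w 0.001 j6 [ 0.46 -0.12  1.72  0.    1.55  0.28]
```

```bash
sed -i 's/HO=np.array(\[.4630,.3146\])/HO=np.array([.4645,.3149])/' h.py
python3 -m crank '[{"x":2.1,"y":0.2,"z":4,"turn":0},{"x":0,"y":0,"z":4,"turn":0},{"x":0,"y":0,"z":4,"turn":0},{"x":0,"y":0,"z":2,"turn":0},{"x":0,"y":0,"z":0,"turn":0}]'
python3 -c "
from h import *
rem(*hood(19,0,92))"
```

```text
time: 4.05
tool_pos: [0.4604, 0.3287, 0.1276]
tool_rot: [-0.001, 0.644, 0.765, -0.004]
contact_force: [0.7, -0.4, -0.2]
gripper_width: -0.004
grasp_force: 0.0
t 4.05 pos [0.4604 0.3287 0.1276] yaw 99.84 now-axes cm [0.48 0.19 3.56] after-turn cm [0.47 0.16 3.56] turn -0.001 F [ 0.7 -0.4 -0.2] w -0.004 j6 [ 0.49  0.    1.84 -0.    1.3   0.32]
```

```bash
python3 -m crank '[{"x":0.45,"y":0.1,"z":0,"turn":0},{"x":0,"y":0,"z":1.8,"turn":0},{"x":0,"y":0,"z":1.8,"turn":0},{"x":0,"y":0,"z":0,"turn":0}]'
python3 -m crank '[{"x":-0.7,"y":0,"z":0,"turn":0},{"x":-0.7,"y":0,"z":0.1,"turn":0},{"x":-0.7,"y":0,"z":0.1,"turn":0},{"x":-0.7,"y":0,"z":0.1,"turn":0},{"x":-0.7,"y":0,"z":0.15,"turn":0}]'
python3 -c "
from h import *
rem(*hood(-13,0,88))"
```

```text
time: 4.45
tool_pos: [0.4629, 0.3356, 0.0961]
tool_rot: [-0.0, 0.644, 0.765, -0.0]
contact_force: [-0.4, -0.9, -1.0]
gripper_width: -0.001
grasp_force: 0.0
time: 4.95
tool_pos: [0.4703, 0.3017, 0.0937]
tool_rot: [0.001, 0.643, 0.766, 0.002]
contact_force: [-1.2, 3.6, 4.9]
gripper_width: -0.001
grasp_force: 2.8
t 4.95 pos [0.4703 0.3017 0.0937] yaw 99.91 now-axes cm [ 0.1  -0.35  0.57] after-turn cm [ 0.1  -0.35  0.57] turn 0.0 F [-1.2  3.6  4.9] w -0.001 j6 [0.44 0.02 1.89 0.   1.23 0.26]
```

```bash
python3 -m crank '[{"x":-0.6,"y":0,"z":0.45,"turn":0},{"x":-0.6,"y":0,"z":0.45,"turn":0},{"x":-0.6,"y":0,"z":0.45,"turn":0},{"x":-0.6,"y":0,"z":0.45,"turn":0},{"x":-0.2,"y":0,"z":0,"turn":0}]'
python3 -m crank '[{"x":-0.2,"y":0,"z":0,"turn":0},{"x":0,"y":0,"z":0,"turn":0}]'
python3 -c "
from h import *
rem(*hood(-38,0,75))"
```

```text
time: 5.45
tool_pos: [0.4749, 0.2763, 0.0746]
tool_rot: [0.0, 0.644, 0.765, 0.003]
contact_force: [-0.5, 11.2, 0.3]
gripper_width: 0.001
grasp_force: 4.4
time: 5.65
tool_pos: [0.4749, 0.2762, 0.0747]
tool_rot: [-0.001, 0.644, 0.765, 0.004]
contact_force: [-1.1, 12.9, 2.6]
gripper_width: 0.007
grasp_force: 5.1
t 5.65 pos [0.4749 0.2762 0.0747] yaw 99.85 now-axes cm [ 0.19 -0.36 -0.03] after-turn cm [ 0.19 -0.36 -0.03] turn -0.001 F [-1.1 12.9  2.6] w 0.007 j6 [0.39 0.02 1.92 0.01 1.19 0.21]
```

```bash
python3 -m crank '[{"x":0.6,"y":0,"z":0,"turn":0},{"x":0,"y":-0.3,"z":-4,"turn":0},{"x":0,"y":0,"z":-4,"turn":0},{"x":0,"y":0,"z":-4,"turn":0},{"x":0,"y":0,"z":0,"turn":0}]' 45
python3 - <<'E'
from h import *
manip.state();grab('wrist','w2'); rem(*hood(21,0,150))
p=cv2.imread('pics/w2.png'); cv2.imwrite('pics/w2c.png',cv2.resize(p[60:300,180:500],(800,600),interpolation=cv2.INTER_CUBIC))
E
```

```text
time: 6.15
tool_pos: [0.4733, 0.2794, 0.2005]
tool_rot: [0.003, 0.644, 0.765, 0.005]
contact_force: [0.9, 0.1, -0.3]
gripper_width: 0.453
grasp_force: 0.0
t 6.2 pos [0.4718 0.2789 0.1971] yaw 99.89 now-axes cm [ 5.78 -0.13  4.71] after-turn cm [ 5.77 -0.1   4.71] turn -0.0 F [-0.1 -0.2 -0.2] w 0.447 j6 [ 0.4  -0.11  1.83 -0.    1.42  0.23]
```

View pics/w2c.png

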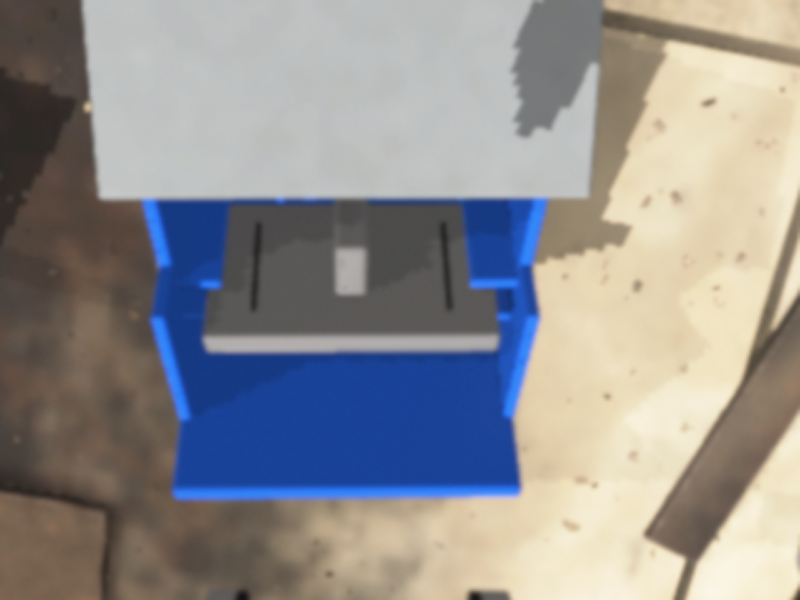

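The bin is out. The cover stands in its slot with the rib at crop columns 335 to 367: the lit upper rib end is at rows 248 to 294 and the rib's top face runs back under the hood. The panel lip is at row 492.

```bash
python3 - <<'E'
from h import *
def inh(P): d=P[:,:2]-HO; return np.c_[d@HX*1000,d@np.array([-HX[1],HX[0]])*1000,P[:,2]*1000].round(1)
c=lambda L:np.array(L,float)/2.5+[180,60]
print('tip corner',inh(onplane('w2',c([[335,248],[367,248]]),.084)).tolist())
print('base corner',inh(onplane('w2',c([[335,294],[367,294]]),.071)).tolist())
print('depth rib',inh(pts('w2',c([[351,230],[351,255],[351,270],[351,285]]))).tolist())
print('plate',inh(pts('w2',c([[290,240],[290,280],[290,320],[290,343],[215,343],[490,343]]))).tolist())
print('hood edge',inh(onplane('w2',c([[98,198],[590,198]]),.102)).tolist())
print('lip',inh(pts('w2',c([[180,490],[520,490]]))).tolist())
E
```

```text
tip corner [[21.6, 2.2, 84.0], [21.6, -7.0, 84.0]]
base corner [[6.9, 2.5, 71.0], [6.9, -7.3, 71.0]]
depth rib [[26.0, -2.5, 74.5], [19.3, -2.4, 80.2], [14.6, -2.4, 75.7], [9.5, -2.4, 70.4]]
plate [[21.6, 17.0, 50.8], [10.2, 16.6, 62.3], [-0.5, 16.2, 73.9], [-7.2, 16.2, 76.1], [-6.8, 38.7, 77.8], [-7.4, -44.8, 75.5]]
hood edge [[35.9, 63.7, 102.0], [35.7, -65.1, 102.0]]
lip [[-53.8, 52.2, 77.7], [-82.5, -72.3, -0.3]]
```

```bash
python3 -c "
from h import *
rem(*hood(18,-2.4,120))"
python3 -m crank '[{"x":2.7,"y":0,"z":2,"turn":0},{"x":2.77,"y":0.1,"z":2.5,"turn":0},{"x":0,"y":0,"z":3,"turn":0},{"x":0,"y":0,"z":0,"turn":0}]' 30
python3 -c "
from h import *
rem(*hood(18,-2.4,70))"
```

```text
t 6.2 pos [0.4718 0.2789 0.1971] yaw 99.89 now-axes cm [5.48 0.09 7.71] after-turn cm [5.47 0.14 7.71] turn -0.0 F [-0.1 -0.2 -0.2] w 0.447 j6 [ 0.4  -0.11  1.83 -0.    1.42  0.23]
time: 6.6
tool_pos: [0.457, 0.3306, 0.1112]
tool_rot: [-0.002, 0.643, 0.766, -0.006]
contact_force: [-1.2, 0.4, -1.1]
gripper_width: 0.303
grasp_force: 0.0
t 6.6 pos [0.457  0.3306 0.1112] yaw 99.97 now-axes cm [0.14 0.76 4.11] after-turn cm [0.12 0.71 4.12] turn 0.001 F [-1.2  0.4 -1.1] w 0.303 j6 [ 0.5   0.02  1.85 -0.    1.28  0.32]
```

```bash
python3 -m crank '[{"x":0,"y":0,"z":0,"turn":0},{"x":0,"y":0,"z":0,"turn":0}]'
python3 -c "
from h import *
rem(*hood(18,-2.4,70))"
```

```text
time: 6.8
tool_pos: [0.4621, 0.3329, 0.1196]
tool_rot: [0.0, 0.644, 0.765, 0.001]
contact_force: [0.0, 0.1, 0.4]
gripper_width: 0.295
grasp_force: 0.0
t 6.8 pos [0.4621 0.3329 0.1196] yaw 99.88 now-axes cm [-0.01  0.16  4.96] after-turn cm [-0.01  0.17  4.96] turn -0.0 F [0.  0.1 0.4] w 0.295 j6 [ 0.49  0.02  1.84 -0.    1.28  0.32]
```

```bash
python3 -m crank '[{"x":0,"y":0.16,"z":1.5,"turn":0},{"x":0,"y":0,"z":1.5,"turn":0},{"x":0,"y":0,"z":1,"turn":0},{"x":0,"y":0,"z":0.6,"turn":0},{"x":0,"y":0,"z":0.3,"turn":0}]'
python3 -m crank '[{"x":0,"y":0,"z":0,"turn":0},{"x":0,"y":0,"z":0,"turn":0}]'
python3 -c "
from h import *
rem(*hood(18,-2.4,70))"
```

```text
time: 7.3
tool_pos: [0.4623, 0.333, 0.0681]
tool_rot: [-0.0, 0.643, 0.766, -0.001]
contact_force: [-1.1, -0.2, 1.4]
gripper_width: 0.301
grasp_force: 0.0
time: 7.5
tool_pos: [0.4632, 0.3336, 0.0699]
tool_rot: [0.0, 0.643, 0.766, 0.0]
contact_force: [0.0, 0.3, 0.9]
gripper_width: 0.3
grasp_force: 0.0
t 7.5 pos [0.4632 0.3336 0.0699] yaw 99.91 now-axes cm [-0.07  0.05 -0.01] after-turn cm [-0.07  0.05 -0.01] turn 0.0 F [0.  0.3 0.9] w 0.3 j6 [ 0.49  0.08  1.87 -0.    1.19  0.32]
```

```bash
python3 -m crank '[{"x":0,"y":0,"z":0,"turn":0},{"x":0,"y":0,"z":0,"turn":0},{"x":0,"y":0,"z":0,"turn":0},{"x":0,"y":0,"z":0,"turn":0},{"x":0,"y":0,"z":0,"turn":0}]' 0
```

```text
time: 8.0
tool_pos: [0.4634, 0.3337, 0.0703]
tool_rot: [0.0, 0.643, 0.766, 0.001]
contact_force: [-0.7, 0.4, 4.7]
gripper_width: 0.088
grasp_force: 59.0
```

```bash
python3 -m crank '[{"x":-0.64,"y":0,"z":-0.77,"turn":0},{"x":-0.64,"y":0,"z":-0.77,"turn":0},{"x":-0.64,"y":0,"z":-0.77,"turn":0},{"x":-0.64,"y":0,"z":-0.77,"turn":0},{"x":-0.64,"y":0,"z":-0.77,"turn":0}]'
python3 -m crank '[{"x":-0.64,"y":0,"z":-0.77,"turn":0},{"x":-0.64,"y":0,"z":-1.5,"turn":0},{"x":-1,"y":0,"z":-3,"turn":0},{"x":-1,"y":0,"z":-3,"turn":0},{"x":0,"y":0,"z":0,"turn":0}]'
python3 - <<'E'
from h import *
manip.state();grab('wrist','w3'); rem(*hood(-105,0,70))
p=cv2.imread('pics/w3.png'); cv2.imwrite('pics/w3c.png',cv2.resize(p[60:420,80:560],(640,480),interpolation=cv2.INTER_CUBIC))
E
```

```text
time: 8.5
tool_pos: [0.4684, 0.3009, 0.1085]
tool_rot: [0.0, 0.644, 0.765, -0.0]
contact_force: [-0.5, 0.6, -0.9]
gripper_width: 0.088
grasp_force: 58.6
time: 9.0
tool_pos: [0.4772, 0.2697, 0.1973]
tool_rot: [0.003, 0.644, 0.765, 0.005]
contact_force: [0.9, -0.3, 0.3]
gripper_width: 0.086
grasp_force: 58.7
t 9.05 pos [0.4759 0.2697 0.1945] yaw 99.86 now-axes cm [-5.87 -0.42 12.44] after-turn cm [-5.85 -0.35 12.45] turn -0.001 F [-0.6 -1.  -0.3] w 0.09 j6 [ 0.38 -0.11  1.84  0.    1.41  0.21]
```

View pics/w3c.png

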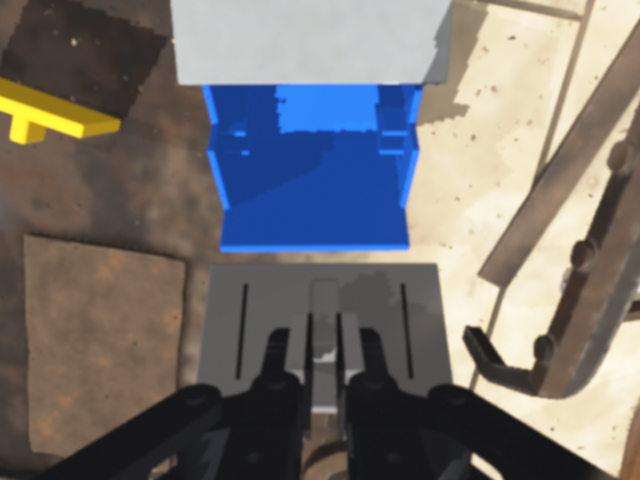

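The cover is held by its rib, and the empty bin has stayed tilted. I'll move clear of the bin and lower the cover's edge onto the bench.

```bash
python3 -m crank '[{"x":-1.8,"y":-0.1,"z":3,"turn":0},{"x":-1.8,"y":-0.1,"z":3,"turn":0},{"x":-1.8,"y":-0.1,"z":3,"turn":0},{"x":0,"y":0,"z":3,"turn":0},{"x":0,"y":0,"z":2,"turn":0}]'
python3 -m crank '[{"x":0,"y":0,"z":0.8,"turn":0},{"x":0,"y":0,"z":0,"turn":0},{"x":0,"y":0,"z":0,"turn":0}]'
python3 -c "
from h import *
rem(*hood(-105,0,36))"
```

```text
time: 9.55
tool_pos: [0.4778, 0.2148, 0.0468]
tool_rot: [-0.002, 0.644, 0.765, -0.002]
contact_force: [0.1, -0.1, 0.3]
gripper_width: 0.088
grasp_force: 58.7
time: 9.85
tool_pos: [0.4808, 0.2162, 0.0433]
tool_rot: [0.0, 0.643, 0.766, 0.0]
contact_force: [0.8, 0.7, -0.1]
gripper_width: 0.084
grasp_force: 58.7
t 9.85 pos [0.4808 0.2162 0.0433] yaw 99.93 now-axes cm [-0.5   0.09  0.73] after-turn cm [-0.5   0.09  0.73] turn 0.001 F [ 0.8  0.7 -0.1] w 0.084 j6 [0.28 0.02 1.98 0.   1.14 0.11]
```

```bash
python3 -m crank '[{"x":0,"y":0,"z":0.4,"turn":0},{"x":0,"y":0,"z":0.3,"turn":0},{"x":0,"y":0,"z":0,"turn":0}]'
python3 -m crank '[{"x":0,"y":0,"z":0.2,"turn":0},{"x":0,"y":0,"z":0.2,"turn":0},{"x":0,"y":0,"z":0,"turn":0}]'
python3 -m crank '[{"x":0,"y":0,"z":0.3,"turn":0},{"x":0,"y":0,"z":0.3,"turn":0},{"x":0,"y":0,"z":0,"turn":0}]'
```

```text
time: 10.15
tool_pos: [0.4815, 0.2162, 0.0371]
tool_rot: [0.001, 0.643, 0.766, 0.001]
contact_force: [0.6, -0.2, 3.4]
gripper_width: 0.084
grasp_force: 59.2
time: 10.45
tool_pos: [0.482, 0.216, 0.0367]
tool_rot: [0.001, 0.643, 0.766, -0.0]
contact_force: [-12.1, -5.4, 26.5]
gripper_width: 0.093
grasp_force: 62.0
time: 10.75
tool_pos: [0.4826, 0.2154, 0.0361]
tool_rot: [0.0, 0.643, 0.766, -0.002]
contact_force: [-28.0, -15.3, 61.4]
gripper_width: 0.09
grasp_force: 66.1
```

The part doesn't pivot in the grip, so I'll back off to light contact and let it fall from its edge.

```bash
python3 -m crank '[{"x":0,"y":0,"z":-0.8,"turn":0},{"x":0,"y":0,"z":0,"turn":0},{"x":0,"y":0,"z":0,"turn":0}]'
python3 -m crank '[{"x":0,"y":0,"z":-0.1,"turn":0},{"x":0,"y":0,"z":0,"turn":0},{"x":0,"y":0,"z":0,"turn":0},{"x":0,"y":0,"z":0,"turn":0}]' 35
```

```text
time: 11.05
tool_pos: [0.4831, 0.2164, 0.0368]
tool_rot: [0.002, 0.643, 0.766, 0.002]
contact_force: [-1.3, -2.0, 13.7]
gripper_width: 0.089
grasp_force: 60.6
time: 11.45
tool_pos: [0.4796, 0.2157, 0.0336]
tool_rot: [-0.0, 0.643, 0.766, -0.001]
contact_force: [-0.4, -0.1, -0.7]
gripper_width: 0.352
grasp_force: 0.0
```

```bash
python3 -m crank '[{"x":0,"y":0,"z":-2,"turn":0},{"x":-1,"y":0,"z":-4,"turn":0},{"x":-1,"y":0,"z":-4,"turn":0},{"x":0,"y":0,"z":0,"turn":0},{"x":0,"y":0,"z":0,"turn":0}]' 40
python3 - <<'E'
from h import *
manip.state();grab('wrist','w4'); rem(*hood(-120,0,120))
p=cv2.imread('pics/w4.png'); cv2.imwrite('pics/w4c.png',cv2.resize(p[60:420,80:560],(800,600),interpolation=cv2.INTER_CUBIC))
E
```

```text
time: 11.95
tool_pos: [0.4845, 0.1962, 0.1356]
tool_rot: [0.001, 0.644, 0.765, 0.001]
contact_force: [-0.8, 0.5, -1.1]
gripper_width: 0.403
grasp_force: 0.0
t 12.0 pos [0.4834 0.1961 0.1339] yaw 99.9 now-axes cm [0.03 0.18 1.39] after-turn cm [0.03 0.18 1.39] turn 0.0 F [0.4 0.6 0.8] w 0.396 j6 [ 0.24 -0.11  1.94  0.    1.31  0.07]
```

View pics/w4c.png

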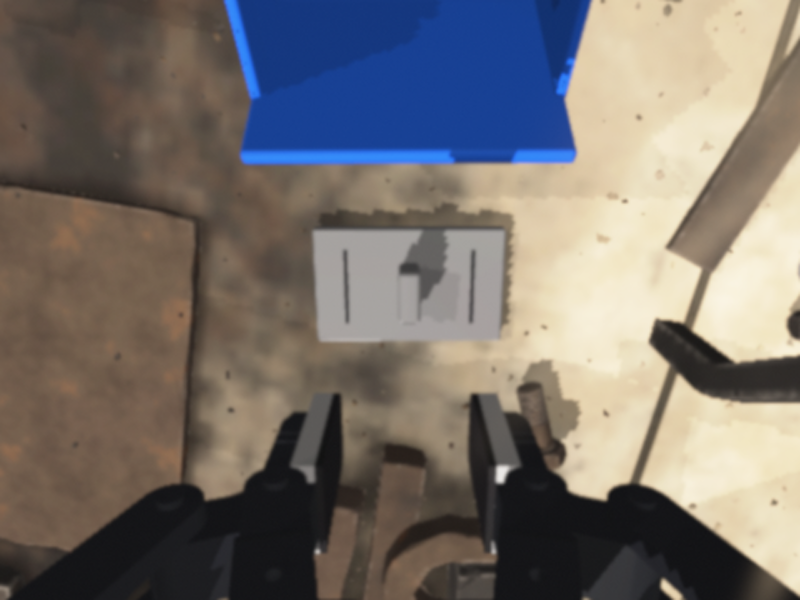

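The cover lies flat, rib up. Its plate corners in the crop are (313,229), (504,229), (500,340) and (319,340), with the rib at about (409,297). The bin is still tilted, and a bystander bolt lies at (540,425).

```bash
python3 - <<'E'
from h import *
def inh(P): d=P[:,:2]-HO; return np.c_[d@HX*1000,d@np.array([-HX[1],HX[0]])*1000,P[:,2]*1000].round(1)
c=lambda L:np.array(L,float)/(5/3)+[80,60]
P=onplane('w4',c([[313,229],[504,229],[500,340],[319,340]]),.008)
print(inh(P).tolist()); m=P.mean(0)
print(P.round(4).tolist(),m)
v=P[0]-P[1]+P[3]-P[2]; yaw=np.degrees(np.arctan2(v[1],v[0])); print('cover y yaw',yaw, 'sizes',np.linalg.norm(P[0]-P[1]),np.linalg.norm(P[3]-P[0]))
print('rib',inh(onplane('w4',c([[399,273],[419,273],[419,322],[399,322]]),.028)).tolist(), inh(pts('w4',c([[409,269],[409,280],[409,315]]))).tolist())
print('bolt',inh(pts('w4',c([[530,390],[555,455]]))).tolist())
rem(*hood(-120,0,120))
np.save('cov.npy',m)
E
```

```text
[[-91.8, 42.5, 8.0], [-92.0, -45.7, 8.0], [-146.8, -46.5, 8.0], [-146.7, 42.3, 8.0]]
[[0.4384, 0.2171, 0.008], [0.5253, 0.2322, 0.008], [0.5355, 0.1782, 0.008], [0.4481, 0.1632, 0.008]] [0.48680887 0.19767314 0.008     ]
cover y yaw -170.20061706708387 sizes 0.08820721556925099 0.05482815451486092
rib [[-107.7, 2.8, 28.0], [-107.7, -6.0, 28.0], [-130.4, -6.1, 28.0], [-130.4, 2.9, 28.0]] [[-108.2, -1.7, 19.0], [-111.2, -1.6, 26.7], [-127.5, -1.6, 26.6]]
bolt [[-172.6, -62.3, 10.6], [-204.1, -75.1, 19.9]]
t 12.0 pos [0.4834 0.1961 0.1339] yaw 99.9 now-axes cm [0.03 0.18 1.39] after-turn cm [0.03 0.18 1.39] turn 0.0 F [0.4 0.6 0.8] w 0.396 j6 [ 0.24 -0.11  1.94  0.    1.31  0.07]
```

```bash
python3 -m crank '[{"x":0,"y":0.15,"z":3,"turn":0},{"x":0,"y":0,"z":3,"turn":0},{"x":0,"y":0,"z":3,"turn":0},{"x":0,"y":0,"z":2,"turn":0},{"x":0,"y":0,"z":0.9,"turn":0}]' 25
python3 -m crank '[{"x":0,"y":0,"z":0,"turn":0},{"x":0,"y":0,"z":0,"turn":0},{"x":0,"y":0,"z":0,"turn":0}]'
python3 -c "
from h import *
rem(*hood(-119.4,-1.8,9.5))"
```

```text
time: 12.5
tool_pos: [0.4816, 0.1958, 0.0109]
tool_rot: [-0.002, 0.643, 0.766, -0.003]
contact_force: [-0.7, -0.3, 0.4]
gripper_width: 0.251
grasp_force: 0.0
time: 12.8
tool_pos: [0.4863, 0.1968, 0.017]
tool_rot: [0.001, 0.643, 0.766, 0.001]
contact_force: [-0.5, 0.7, 0.6]
gripper_width: 0.246
grasp_force: 0.0
t 12.8 pos [0.4863 0.1968 0.017 ] yaw 99.92 now-axes cm [0.07 0.06 0.75] after-turn cm [0.07 0.06 0.75] turn 0.0 F [-0.5  0.7  0.6] w 0.246 j6 [0.24 0.05 2.   0.   1.09 0.07]
```

```bash
python3 -m crank '[{"x":0.07,"y":0.05,"z":0.4,"turn":0},{"x":0,"y":0,"z":0.3,"turn":0},{"x":0,"y":0,"z":0,"turn":0},{"x":0,"y":0,"z":0,"turn":0}]'
python3 -m crank '[{"x":0,"y":0,"z":0,"turn":0},{"x":0,"y":0,"z":0,"turn":0},{"x":0,"y":0,"z":0,"turn":0},{"x":0,"y":0,"z":0,"turn":0}]' 0
```

```text
time: 13.2
tool_pos: [0.4856, 0.1972, 0.0086]
tool_rot: [-0.0, 0.643, 0.766, -0.0]
contact_force: [-0.1, -0.1, -0.6]
gripper_width: 0.253
grasp_force: 0.0
time: 13.6
tool_pos: [0.4859, 0.1973, 0.0089]
tool_rot: [0.0, 0.643, 0.766, 0.0]
contact_force: [0.5, -0.2, 2.3]
gripper_width: 0.1
grasp_force: 61.0
```

```bash
python3 -m crank '[{"x":0,"y":0,"z":-2,"turn":0},{"x":0,"y":0,"z":-4,"turn":0},{"x":0,"y":0,"z":-4,"turn":0},{"x":0,"y":0,"z":-4,"turn":0},{"x":0,"y":0,"z":-3,"turn":0}]'
python3 -m crank '[{"x":0,"y":0,"z":0,"turn":-0.137},{"x":0,"y":0,"z":0,"turn":-0.137},{"x":0,"y":0,"z":0,"turn":-0.137},{"x":0,"y":0,"z":0,"turn":-0.137},{"x":0,"y":0,"z":0,"turn":-0.137}]'
python3 -m crank '[{"x":0,"y":0,"z":0,"turn":-0.137},{"x":0,"y":0,"z":0,"turn":-0.137},{"x":0,"y":0,"z":0,"turn":-0.137},{"x":0,"y":0,"z":0,"turn":0}]'
python3 -c "
from h import *
rem(.679,-.065,.15,162.8)"
```

```text
time: 14.1
tool_pos: [0.486, 0.1973, 0.1811]
tool_rot: [0.001, 0.643, 0.766, 0.001]
contact_force: [0.9, -0.3, -1.1]
gripper_width: 0.102
grasp_force: 60.7
time: 14.6
tool_pos: [0.4852, 0.1971, 0.178]
tool_rot: [-0.0, 0.346, 0.938, -0.0]
contact_force: [0.1, 0.1, -1.3]
gripper_width: 0.099
grasp_force: 60.7
time: 15.0
tool_pos: [0.4852, 0.1971, 0.178]
tool_rot: [-0.001, 0.15, 0.989, -0.0]
contact_force: [-0.2, 0.4, -0.7]
gripper_width: 0.099
grasp_force: 60.7
t 15.0 pos [0.4852 0.1971 0.178 ] yaw 162.69 now-axes cm [-26.3  -19.26   2.78] after-turn cm [-26.26 -19.31   2.8 ] turn -0.002 F [-0.2  0.4 -0.7] w 0.099 j6 [ 0.24 -0.15  1.9   0.    1.39 -1.03]
```

```bash
python3 -m crank '[{"x":-3.8,"y":-2.14,"z":0,"turn":0},{"x":-3.8,"y":-2.14,"z":0,"turn":0},{"x":-3.8,"y":-2.14,"z":0,"turn":0},{"x":-3.8,"y":-2.14,"z":0,"turn":0},{"x":-3.8,"y":-2.14,"z":0,"turn":0}]'
python3 -m crank '[{"x":-3.8,"y":-2.14,"z":0,"turn":0},{"x":-3.8,"y":-2.14,"z":0,"turn":0},{"x":-3.8,"y":-2.14,"z":0,"turn":0},{"x":-3.8,"y":-2.14,"z":0,"turn":0},{"x":0,"y":0,"z":0,"turn":0}]'
python3 -m crank '[{"x":0,"y":0,"z":0,"turn":0},{"x":0,"y":0,"z":0,"turn":0}]'
python3 - <<'E'
from h import *
manip.state();grab('wrist','w5'); rem(.679,-.065,.15,162.8)
p=cv2.imread('pics/w5.png'); cv2.imwrite('pics/w5c.png',cv2.resize(p[0:480,0:640],(800,600),interpolation=cv2.INTER_CUBIC))
E
```

```text
time: 15.5
tool_pos: [0.6361, 0.0372, 0.1781]
tool_rot: [-0.0, 0.152, 0.988, 0.0]
contact_force: [0.9, 0.4, -0.8]
gripper_width: 0.101
grasp_force: 60.7
time: 16.0
tool_pos: [0.7566, -0.0929, 0.1763]
tool_rot: [-0.0, 0.154, 0.988, -0.001]
contact_force: [0.1, 0.8, -1.0]
gripper_width: 0.1
grasp_force: 60.7
time: 16.2
tool_pos: [0.7543, -0.0874, 0.1782]
tool_rot: [-0.001, 0.151, 0.989, 0.0]
contact_force: [-0.8, 0.1, -0.9]
gripper_width: 0.102
grasp_force: 60.7
t 16.25 pos [ 0.7543 -0.0872  0.1786] yaw 162.71 now-axes cm [ 7.85 -0.12  2.87] after-turn cm [ 7.85 -0.11  2.86] turn -0.002 F [ 0.2  0.1 -1.5] w 0.098 j6 [-0.21  0.39  1.31  0.    1.44 -1.48]
```

View pics/w5c.png

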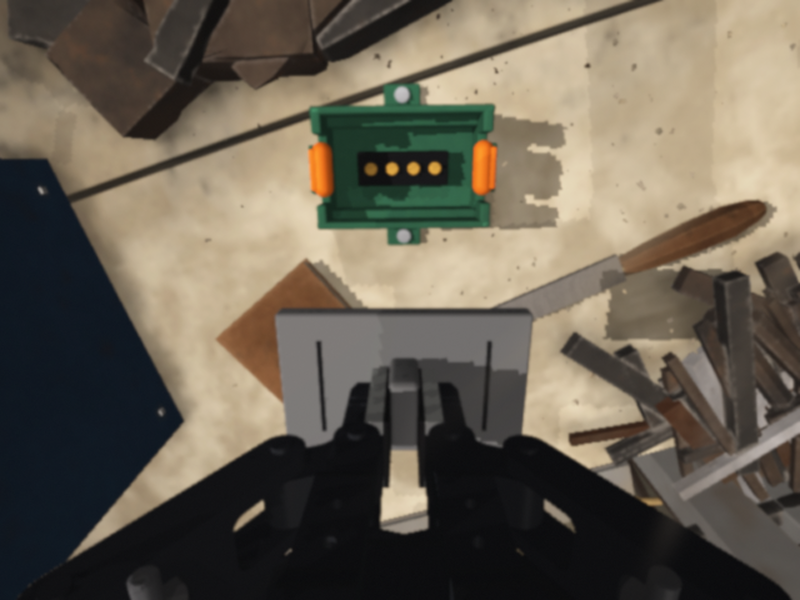

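Both parts are visible in the 1.25x picture:
- Box rim corners: (311,106), (494,104), (490,228), (319,229).
- Clips: (321,169) and (484,167).
- Held plate, top-face corners: (277,314), (531,314), (525,447), (286,447).

```bash
python3 - <<'E'
from h import *
s=manip.state();t=s['tool_pos'];a=np.radians(162.71);X=np.array([np.cos(a),np.sin(a)]);Y=np.array([X[1],-X[0]])
def tl(P): d=P[:,:2]-t[:2]; return np.c_[d@X,d@Y]*1000
c=lambda L:np.array(L,float)/1.25
co=tl(onplane('w5',c([[277,314],[531,314],[525,447],[286,447]]),t[2]))
bo=tl(onplane('w5',c([[311,106],[494,104],[490,228],[319,229]]),.05))
cl=tl(onplane('w5',c([[321,169],[484,167]]),.047))
sc=tl(onplane('w5',c([[402,94],[403,237]]),.0))
def an(P): return np.degrees(np.arctan2(P[1]-P[0],1)) 
for n,P in(('cov',co),('box',bo),('clip',cl),('screws(z?)',sc)):
    v=P[1]-P[0]; print(n,P.round(1).tolist(),'mean',P.mean(0).round(2),'ydir ang',np.degrees(np.arctan2(v[0],v[1])).round(2))
# clip masks and green rim refine
z=load('w5');hsv=cv2.cvtColor(z['p'],cv2.COLOR_RGB2HSV);C=cloud('w5')
for u0,u1 in((240,272),(370,402)):
    o=(hsv[...,0]>5)&(hsv[...,0]<22)&(hsv[...,1]>170)&(hsv[...,2]>150);m=np.zeros_like(o);m[105:165,u0:u1]=1;v,u=np.where(o&m)
    print('clip px',u.min(),u.max(),v.min(),v.max(),np.median(C[v,u,2]).round(4),tl(onplane('w5',np.c_[u,v].astype(float),.047)).mean(0).round(2),tl(onplane('w5',np.array([[u.min(),v.mean()],[u.max(),v.mean()]],float),.047)).round(1).tolist())
print('plate z',C[int(430/1.25),int(300/1.25),2],C[int(330/1.25),int(300/1.25),2],C[int(330/1.25),int(510/1.25),2])
E
```

```text
cov [[29.0, -44.1], [28.9, 42.0], [-24.1, 44.5], [-23.9, -45.6]] mean [ 2.49 -0.8 ] ydir ang -0.1
box [[108.9, -53.3], [109.8, 49.8], [40.2, 51.5], [39.8, -52.8]] mean [74.67 -1.19] ydir ang 0.47
clip [[74.8, -50.1], [75.7, 46.5]] mean [75.26 -1.82] ydir ang 0.57
screws(z?) [[121.9, -2.1], [26.9, -1.7]] mean [74.38 -1.9 ] ydir ang -89.73
clip px 247 263 114 156 0.0468 [ 74.67 -51.05] [[74.8, -57.4], [74.7, -45.5]]
clip px 378 396 112 155 0.0465 [75.82 46.07] [[75.9, 39.6], [75.9, 53.0]]
plate z 0.1762995531920275 0.17577336788417147 0.1759332222987132
```

```bash
cat > fit.py <<'E'
from h import *
from scipy.optimize import least_squares
s=manip.state();t=s['tool_pos'];a=np.radians(162.71);X=np.array([np.cos(a),np.sin(a)]);Y=np.array([X[1],-X[0]])
def proj(tag,P):
    z=load(tag);T=np.array(z['T']);k=float(z['k1'])
    return cv2.projectPoints(P.reshape(-1,1,3),cv2.Rodrigues(T[:3,:3])[0],T[:3,3],np.array(z['K']),np.array([k,0,0,0.]))[0].reshape(-1,2)
def rect(p,lx,ly):
    x,y,z,th=p; c,sn=np.cos(th),np.sin(th)
    L=np.array([[lx,-ly],[lx,ly],[-lx,ly],[-lx,-ly]])/2
    q=np.c_[x+c*L[:,0]-sn*L[:,1],y+sn*L[:,0]+c*L[:,1]]/1000
    w=t[:2]+q[:,:1]*X+q[:,1:]*Y
    return np.c_[w,np.full(4,z/1000)]
def fit(tag,px,lx,ly,p0,fixz=False):
    f=lambda p:(proj(tag,rect([p[0],p[1],p0[2] if fixz else p[2],p[3]],lx,ly))-px).ravel()
    r=least_squares(f,p0); print(r.x.round(2),'deg',np.degrees(r.x[3]).round(2),'res px',np.abs(r.fun).max().round(2),r.fun.round(1))
E
python3 - <<'E'
from fit import *
c=lambda L:np.array(L,float)/1.25
g=cv2.cvtColor(load('w5')['p'],cv2.COLOR_RGB2GRAY).astype(int)
for u in(235,260,400,415): print(u,'far',g[243:258,u],'near',g[350:364,u])
for v in(260,300,340): print(v,'L',v,g[v,218:234],'R',g[v,414:430])
cv=c([[277,314],[531,314],[525,447],[286,447]])
fit('w5',cv,56,90,[0,0,176,0]); fit('w5',cv,56,90,[0,0,176,0],True)
bx=c([[311,106],[494,104],[490,228],[319,229]])
fit('w5',bx,70,105,[75,0,50,0]);fit('w5',bx,70,105,[75,0,50,0],True)
E
```

```text
235 far [ 86  85  80  71  61  58  61  73  89 104 115 122 123 123 124] near [20 16 15 14 15 16 15 17 17 18 18 17 18 18]
260 far [ 86  85  80  70  59  56  60  72  88 105 115 121 123 123 123] near [122 122 117 100  70  38  20  17  16  17  16  16  17  16]
400 far [123 107 106  88  62  47  47  57  74  91 103 110 112 113 113] near [68 68 67 68 69 75 82 67 40 21 15 13 13 12]
415 far [125 122 111  89  60  45  47  59  75  92 104 112 114 114 115] near [13 14 14 13 14 13 14 14 14 14 14 14 13 13]
260 L 260 [ 81  89 107 121 125 124 123 123 123 123 123 124 123 123 123 123] R [115 115 115 115 115 115 116 116 116 113 107 120 151 170 176 176]
300 L 300 [103 102 101 101 103 108 119 127 126 124 123 123 123 124 123 123] R [ 73  75  77  73  72  70  75 105 151 176 183 183 183 183 184 183]
340 L 340 [177 177 177 177 177 178 178 178 176 168 151 136 127 123 122 122] R [ 68  68  73 100 146 177 188 189 188 185 182 181 181 181 182 182]
[-5.0000e-02 -8.3000e-01  1.7402e+02 -0.0000e+00] deg -0.1 res px 3.63 [-0.9 -0.9  1.7 -1.5 -3.6  1.1  2.7  1.6]
[  0.86  -0.83 174.72  -0.  ] deg -0.1 res px 3.15 [-2.3 -1.4  3.1 -2.1 -2.5  2.   1.5  2.5]
[ 7.465e+01 -1.220e+00  4.683e+01 -1.000e-02] deg -0.51 res px 0.72 [-0.2  0.2  0.7  0.1 -0.6 -0.5 -0.   0.2]
[ 7.459e+01 -1.220e+00  4.965e+01 -1.000e-02] deg -0.51 res px 1.61 [-1.1 -0.3  1.6 -0.4  0.2  0.2 -0.8  0.8]
```

```bash
python3 - <<'E'
from fit import *
g=cv2.cvtColor(load('w5')['p'],cv2.COLOR_RGB2GRAY).astype(int)
for u in(232,322,326,330,408,412): print(u,'near',g[344:366,u])
for vn in(356.5,357.6,358.5):
    cv=np.array([[218.5,250.8],[425,250.8],[415.5,vn],[230,vn]])
    fit('w5',cv,56,90,[0,0,176,0])
E
```

```text
232 near [122 121 112  89  55  28  18  16  16  16  15  16  15  17  16  18  18  18
  18  19  17  17]
322 near [ 65  65  64  65  65  65  65  65  65  66  66  71  83  99 111 124 145 161
 166 166 166 166]
326 near [ 66  66  66  67  67  67  67  68  67  67  67  72  84 100 112 124 145 161
 167 167 166 166]
330 near [ 68  67  68  68  67  68  68  69  69  68  69  73  86 101 111 123 144 160
 166 167 167 166]
408 near [68 68 67 64 55 37 22 15 13 14 13 13 13 13 14 13 14 14 14 13 13 13]
412 near [67 67 64 54 36 21 15 14 14 13 15 13 13 12 14 13 13 12 14 13 14 13]
[-6.0000e-02 -1.5400e+00  1.7326e+02 -0.0000e+00] deg -0.04 res px 1.68 [ 1.2 -1.1 -0.6 -1.6 -1.   1.3  0.4  1.7]
[-1.000e-01 -1.540e+00  1.737e+02 -0.000e+00] deg -0.04 res px 1.21 [ 0.9 -0.7 -0.3 -1.2 -0.8  0.8  0.2  1.2]
[-1.4000e-01 -1.5400e+00  1.7406e+02 -0.0000e+00] deg -0.04 res px 0.83 [ 0.7 -0.3 -0.1 -0.8 -0.6  0.5 -0.   0.8]
```

```bash
python3 -m crank '[{"x":2,"y":0,"z":1,"turn":-0.008},{"x":2,"y":0,"z":2,"turn":0},{"x":2,"y":0,"z":3,"turn":0},{"x":1.46,"y":0,"z":3,"turn":0},{"x":0,"y":0,"z":1,"turn":0}]'
python3 -m crank '[{"x":0,"y":0,"z":0,"turn":0},{"x":0,"y":0,"z":0,"turn":0},{"x":0,"y":0,"z":0,"turn":0}]'
python3 -c "
from h import *
rem(.6831,-.0650,.061,163.2)"
```

```text
time: 16.75
tool_pos: [0.6791, -0.0642, 0.0747]
tool_rot: [-0.004, 0.146, 0.989, 0.0]
contact_force: [-0.5, 0.9, -1.6]
gripper_width: 0.1
grasp_force: 60.7
time: 17.05
tool_pos: [0.6859, -0.067, 0.0815]
tool_rot: [0.002, 0.146, 0.989, -0.0]
contact_force: [-0.1, 0.1, -0.7]
gripper_width: 0.1
grasp_force: 60.7
t 17.05 pos [ 0.6859 -0.067   0.0815] yaw 163.17 now-axes cm [0.33 0.11 2.05] after-turn cm [0.32 0.11 2.05] turn -0.001 F [-0.1  0.1 -0.7] w 0.1 j6 [-0.21  0.32  1.57 -0.    1.25 -1.48]
```

```bash
python3 -m crank '[{"x":0,"y":0,"z":0,"turn":0},{"x":0,"y":0,"z":0,"turn":0},{"x":0,"y":0,"z":0,"turn":0},{"x":0,"y":0,"z":0,"turn":0}]'
python3 -c "
from h import *
rem(.6831,-.0650,.061,163.2)"
```

```text
time: 17.45
tool_pos: [0.6837, -0.0667, 0.0788]
tool_rot: [0.0, 0.146, 0.989, 0.0]
contact_force: [0.0, 0.4, -1.4]
gripper_width: 0.101
grasp_force: 60.7
t 17.45 pos [ 0.6837 -0.0667  0.0788] yaw 163.16 now-axes cm [0.11 0.14 1.78] after-turn cm [0.11 0.14 1.78] turn -0.001 F [ 0.   0.4 -1.4] w 0.101 j6 [-0.21  0.32  1.57  0.    1.25 -1.48]
```

```bash
python3 -m crank '[{"x":0.1,"y":0.13,"z":0,"turn":0},{"x":0,"y":0,"z":0.5,"turn":0},{"x":0,"y":0,"z":0.5,"turn":0},{"x":0,"y":0,"z":0.5,"turn":0},{"x":0,"y":0,"z":0,"turn":0}]'
python3 -m crank '[{"x":0,"y":0,"z":0,"turn":0},{"x":0,"y":0,"z":0,"turn":0},{"x":0,"y":0,"z":0,"turn":0}]'
python3 - <<'E'
from h import *
rem(.6831,-.0650,.061,163.2)
grab('wrist','w6')
p=cv2.imread('pics/w6.png'); cv2.imwrite('pics/w6c.png',cv2.resize(p[150:390,160:480],(800,600),interpolation=cv2.INTER_CUBIC))
E
```

```text
time: 17.95
tool_pos: [0.682, -0.0648, 0.062]
tool_rot: [-0.001, 0.146, 0.989, 0.0]
contact_force: [-0.7, 0.1, -1.1]
gripper_width: 0.098
grasp_force: 60.7
time: 18.25
tool_pos: [0.6833, -0.0651, 0.064]
tool_rot: [0.0, 0.146, 0.989, -0.0]
contact_force: [0.6, 0.6, -1.5]
gripper_width: 0.101
grasp_force: 60.7
t 18.25 pos [ 0.6833 -0.0651  0.064 ] yaw 163.17 now-axes cm [0.02 0.   0.3 ] after-turn cm [0.02 0.   0.3 ] turn -0.001 F [ 0.6  0.6 -1.5] w 0.101 j6 [-0.2   0.34  1.58  0.    1.22 -1.48]
```

View pics/w6c.png

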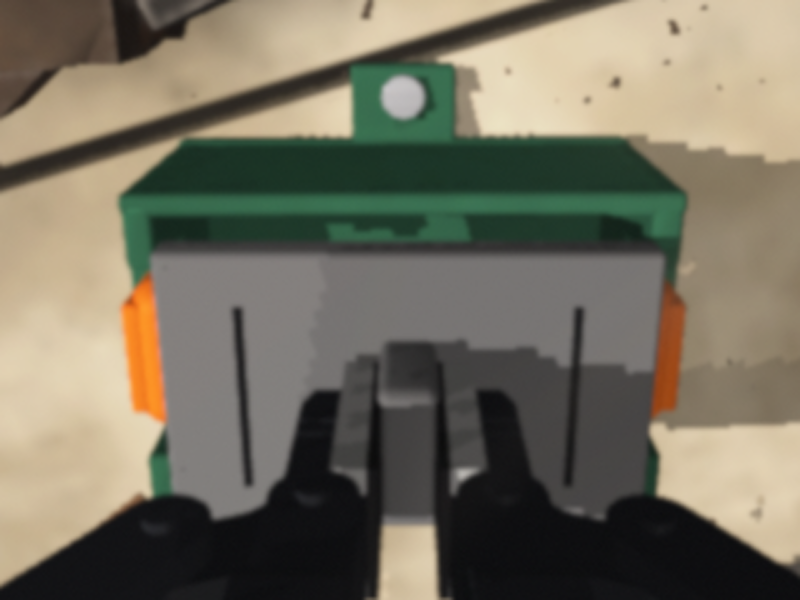

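The cover hovers over the box, and its far plate corners are at crop (155,250) and (665,250). The box rim's far corners are at (122,196) and (685,196), with the inner far edge at row 213. The clip's outer edges are at columns 124 and 685.

```bash
python3 - <<'E'
from h import *
s=manip.state();t=s['tool_pos'];a=np.radians(163.17);X=np.array([np.cos(a),np.sin(a)]);Y=np.array([X[1],-X[0]])
tl=lambda P:(np.c_[(P[:,:2]-t[:2])@X,(P[:,:2]-t[:2])@Y]*1000).round(2).tolist()
c=lambda L:np.array(L,float)/2.5+[160,150]
g=load('w6')['p'];hsv=cv2.cvtColor(g,cv2.COLOR_RGB2HSV);gr=g.mean(2).astype(int)
print('plate z',[np.median(cloud('w6')[255:262,u0:u0+20,2]).round(4) for u0 in(235,380)])
for zp in(.062,.064): print('plate far',zp,tl(onplane('w6',c([[155,252],[665,252]]),zp)))
print('rim far outer',tl(onplane('w6',c([[122,196],[685,196]]),.05)),'inner',tl(onplane('w6',c([[150,213],[652,213]]),.05)))
print('clip outer',tl(onplane('w6',c([[126,350],[683,350]]),.046)))
for r in (239,243,247): print(r,'L',gr[r,205:226].tolist(),'R',gr[r,418:440].tolist())
for r in (255,260,300): print(r,'L',gr[r,205:232].tolist(),'R',gr[r,418:440].tolist())
for u in (240,300,400): print(u,gr[224:254,u].tolist())
E
```

```text
plate z [np.float64(0.0622), np.float64(0.0621)]
plate far 0.062 [[28.46, -44.41], [28.37, 43.55]]
plate far 0.064 [[29.14, -43.81], [29.06, 42.93]]
rim far outer [[35.19, -53.16], [35.08, 49.96]] inner [[31.94, -48.31], [31.84, 44.17]]
clip outer [[2.35, -56.92], [2.25, 53.92]]
239 L [175, 174, 168, 151, 119, 94, 86, 83, 81, 80, 79, 78, 76, 69, 57, 45, 35, 31, 29, 30, 29] R [61, 65, 70, 80, 86, 87, 85, 85, 83, 81, 80, 79, 78, 74, 77, 95, 114, 122, 124, 124, 124, 124]
243 L [175, 175, 171, 155, 126, 100, 86, 82, 81, 80, 79, 78, 77, 72, 62, 50, 38, 32, 30, 29, 30] R [55, 62, 69, 78, 82, 82, 81, 80, 79, 78, 77, 77, 74, 72, 84, 108, 123, 127, 127, 127, 128, 128]
247 L [178, 179, 179, 172, 153, 118, 92, 83, 81, 80, 79, 78, 78, 75, 68, 55, 44, 41, 45, 49, 50] R [43, 42, 42, 44, 45, 47, 50, 50, 51, 50, 50, 51, 52, 63, 88, 114, 125, 128, 129, 130, 130, 130]
255 L [187, 188, 189, 188, 180, 158, 123, 95, 83, 81, 79, 78, 78, 80, 91, 111, 125, 129, 129, 128, 126, 127, 127, 128, 128, 128, 128] R [117, 117, 117, 117, 117, 116, 108, 89, 67, 53, 51, 54, 72, 102, 123, 132, 135, 141, 146, 143, 136, 1
[... 166 characters left out ...]
, 113, 101, 80, 64, 58, 58, 67, 91, 117, 131, 135, 136, 134, 131, 130, 130, 131]
300 L [210, 211, 211, 210, 208, 199, 181, 157, 143, 138, 136, 133, 135, 142, 145, 145, 143, 143, 146, 152, 144, 134, 129, 127, 128, 128, 128] R [72, 71, 71, 74, 78, 80, 80, 79, 82, 84, 84, 83, 85, 94, 104, 109, 111, 111, 112, 112, 113, 114]
240 [37, 38, 42, 52, 64, 74, 79, 80, 80, 79, 75, 65, 50, 36, 31, 30, 30, 30, 30, 31, 31, 35, 44, 52, 60, 65, 76, 93, 109, 120]
300 [40, 40, 46, 57, 70, 79, 83, 84, 85, 83, 77, 64, 50, 45, 46, 56, 65, 71, 73, 75, 75, 73, 67, 59, 52, 52, 61, 78, 94, 107]
400 [41, 43, 50, 62, 73, 80, 84, 84, 84, 82, 74, 59, 43, 35, 34, 33, 33, 32, 31, 31, 31, 33, 39, 43, 45, 51, 61, 77, 94, 108]
```

```bash
python3 -m crank '[{"x":0.06,"y":-0.08,"z":0,"turn":0},{"x":0,"y":0,"z":0.2,"turn":0},{"x":0,"y":0,"z":0.2,"turn":0},{"x":0,"y":0,"z":0,"turn":0},{"x":0,"y":0,"z":0,"turn":0}]'
python3 -m crank '[{"x":0,"y":0,"z":0.2,"turn":0},{"x":0,"y":0,"z":0,"turn":0},{"x":0,"y":0,"z":0,"turn":0}]'
```

```text
time: 18.8
tool_pos: [0.6821, -0.0656, 0.0594]
tool_rot: [-0.0, 0.146, 0.989, 0.0]
contact_force: [0.1, 0.2, -0.2]
gripper_width: 0.097
grasp_force: 60.7
time: 19.1
tool_pos: [0.6821, -0.0656, 0.0575]
tool_rot: [-0.0, 0.146, 0.989, 0.0]
contact_force: [1.0, -0.1, -1.7]
gripper_width: 0.101
grasp_force: 60.7
```

The cover is inside the walls with no contact force. Now I'll press it down.

```bash
python3 -m crank '[{"x":0,"y":0,"z":0.2,"turn":0},{"x":0,"y":0,"z":0.2,"turn":0},{"x":0,"y":0,"z":0,"turn":0},{"x":0,"y":0,"z":0,"turn":0}]'
python3 -m crank '[{"x":0,"y":0,"z":0.2,"turn":0},{"x":0,"y":0,"z":0.2,"turn":0},{"x":0,"y":0,"z":0,"turn":0}]'
python3 -m crank '[{"x":0,"y":0,"z":0.2,"turn":0},{"x":0,"y":0,"z":0.2,"turn":0},{"x":0,"y":0,"z":0,"turn":0}]'
```

```text
time: 19.5
tool_pos: [0.6832, -0.0659, 0.0555]
tool_rot: [0.001, 0.146, 0.989, -0.0]
contact_force: [-1.1, 0.4, 5.5]
gripper_width: 0.097
grasp_force: 61.6
time: 19.8
tool_pos: [0.6845, -0.0663, 0.0524]
tool_rot: [0.003, 0.146, 0.989, -0.0]
contact_force: [1.8, -1.2, 4.1]
gripper_width: 0.099
grasp_force: 61.5
time: 20.1
tool_pos: [0.6823, -0.0657, 0.0453]
tool_rot: [0.0, 0.146, 0.989, -0.0]
contact_force: [1.3, 0.1, 1.0]
gripper_width: 0.105
grasp_force: 61.0
```

```bash
python3 -m crank '[{"x":0,"y":0,"z":0.2,"turn":0},{"x":0,"y":0,"z":0.2,"turn":0},{"x":0,"y":0,"z":0,"turn":0}]'
python3 -m crank '[{"x":0,"y":0,"z":0.2,"turn":0},{"x":0,"y":0,"z":0,"turn":0},{"x":0,"y":0,"z":0,"turn":0}]'
python3 -m crank '[{"x":0,"y":0,"z":0.1,"turn":0},{"x":0,"y":0,"z":0,"turn":0},{"x":0,"y":0,"z":0,"turn":0}]'
```

```text
time: 20.4
tool_pos: [0.6805, -0.0652, 0.039]
tool_rot: [-0.002, 0.146, 0.989, 0.0]
contact_force: [1.3, 0.3, -5.8]
gripper_width: 0.1
grasp_force: 60.2
time: 20.7
tool_pos: [0.6807, -0.0653, 0.0388]
tool_rot: [-0.002, 0.146, 0.989, 0.0]
contact_force: [-6.0, 0.7, -0.3]
gripper_width: 0.102
grasp_force: 60.8
time: 21.0
tool_pos: [0.6807, -0.0653, 0.0387]
tool_rot: [-0.002, 0.146, 0.989, 0.0]
contact_force: [-7.6, 0.9, 3.4]
gripper_width: 0.1
grasp_force: 61.5
```

```bash
python3 -m crank '[{"x":0,"y":0,"z":0.15,"turn":0},{"x":0,"y":0,"z":0.1,"turn":0},{"x":0,"y":0,"z":0,"turn":0}]'
python3 -m crank '[{"x":0,"y":0,"z":-0.2,"turn":0},{"x":0,"y":0,"z":0,"turn":0},{"x":0,"y":0,"z":0,"turn":0}]'
python3 -m crank '[{"x":0,"y":0,"z":0,"turn":0},{"x":0,"y":0,"z":0,"turn":0},{"x":0,"y":0,"z":0,"turn":0}]' 25
python3 -m crank '[{"x":0,"y":0,"z":-1.5,"turn":0},{"x":0,"y":0,"z":-3,"turn":0},{"x":-2,"y":0,"z":-4,"turn":0},{"x":-3,"y":0,"z":-4,"turn":0},{"x":-3,"y":0,"z":0,"turn":0}]'
python3 -m crank '[{"x":0,"y":0,"z":0,"turn":0},{"x":0,"y":0,"z":0,"turn":0},{"x":0,"y":0,"z":0,"turn":0}]'
python3 - <<'E'
from h import *
grab('wrist','w7')
C=cloud('w7');s=manip.state();t=s['tool_pos']
B=np.array([.6810,-.0653]);a=np.radians(163.17);X=np.array([np.cos(a),np.sin(a)]);Y=np.array([X[1],-X[0]])
d=C[...,:2]-B;x=d@X*1000;y=d@Y*1000;z=C[...,2]*1000
for xs in (18,0,-18):
    print(xs,[(yy,float(np.median(z[(abs(x-xs)<4)&(abs(y-yy)<2)]).round(1))) for yy in(-54,-50,-47,-44,-40,-30,-20,0,20,30,40,44,47,50,54) if ((abs(x-xs)<4)&(abs(y-yy)<2)).any()])
rem(*hood(-75,-2,220))
E
```

```text
time: 21.3
tool_pos: [0.6808, -0.0653, 0.0385]
tool_rot: [-0.003, 0.146, 0.989, 0.0]
contact_force: [-12.9, 1.9, 12.6]
gripper_width: 0.1
grasp_force: 62.9
time: 21.6
tool_pos: [0.6808, -0.0653, 0.0387]
tool_rot: [-0.002, 0.146, 0.989, 0.0]
contact_force: [-8.8, 1.6, 5.8]
gripper_width: 0.1
grasp_force: 61.6
time: 21.9
tool_pos: [0.6832, -0.0658, 0.0388]
tool_rot: [0.001, 0.146, 0.989, -0.0]
contact_force: [-0.5, -0.3, 0.2]
gripper_width: 0.251
grasp_force: 0.0
time: 22.4
tool_pos: [0.7641, -0.0898, 0.175]
tool_rot: [0.008, 0.146, 0.989, -0.001]
contact_force: [1.0, 0.2, 0.9]
gripper_width: 0.247
grasp_force: 0.0
time: 22.7
tool_pos: [0.7579, -0.0885, 0.1626]
tool_rot: [-0.001, 0.146, 0.989, 0.0]
contact_force: [-0.8, 0.2, -0.5]
gripper_width: 0.248
grasp_force: 0.0
18 [(-54, 47.2), (-50, 43.3), (-47, 36.3), (-44, 36.6), (-40, 36.8), (-30, 36.8), (-20, 36.7), (0, 36.8), (20, 36.8), (30, 36.9), (40, 36.7), (44, 36.6), (47, 36.4), (50, 40.0)]
0 [(-54, 46.4), (-50, 47.4), (-47, 46.9), (-44, 43.5), (-40, 35.9), (-30, 36.1), (-20, 35.9), (0, 304.4), (20, 35.9), (30, 36.2), (40, 36.0), (44, 46.3), (47, 47.3), (50, 46.9), (54, 46.4)]
-18 [(-54, 43.1), (-50, 34.0), (-47, 42.0), (-44, 35.1), (-40, 34.8), (-30, 35.3), (-20, 34.9), (0, 35.1), (20, 35.1), (30, 35.1), (40, 35.0), (44, 35.3), (47, 37.9), (50, 38.0), (54, 26.3)]
t 22.75 pos [ 0.7578 -0.0884  0.1625] yaw 163.18 now-axes cm [36.2  23.51 -5.69] after-turn cm [ 37.27 -21.75  -5.75] turn 1.104 F [0.  0.2 0.3] w 0.254 j6 [-0.21  0.41  1.31  0.    1.42 -1.49]
```

The plate is level and both clips are over its ends. Now I'll go back and shut the bin.

```bash
python3 -m crank '[{"x":3.6,"y":2.3,"z":-1.4,"turn":0},{"x":3.6,"y":2.3,"z":-1.4,"turn":0},{"x":3.6,"y":2.3,"z":-1.4,"turn":0},{"x":3.6,"y":2.3,"z":-1.4,"turn":0},{"x":3.6,"y":2.3,"z":0,"turn":0}]' 0
python3 -m crank '[{"x":3.6,"y":2.3,"z":0,"turn":0},{"x":3.6,"y":2.3,"z":0,"turn":0},{"x":3.6,"y":2.3,"z":0,"turn":0},{"x":3.6,"y":2.3,"z":0,"turn":0},{"x":0,"y":0,"z":0,"turn":0.138}]'
python3 -m crank '[{"x":0,"y":0,"z":0,"turn":0.138},{"x":0,"y":0,"z":0,"turn":0.138},{"x":0,"y":0,"z":0,"turn":0.138},{"x":0,"y":0,"z":0,"turn":0.138},{"x":0,"y":0,"z":0,"turn":0.138}]'
python3 -m crank '[{"x":0,"y":0,"z":0,"turn":0.138},{"x":0,"y":0,"z":0,"turn":0.138},{"x":0,"y":0,"z":0,"turn":0},{"x":0,"y":0,"z":0,"turn":0}]'
python3 -c "
from h import *
rem(*hood(-80,-2,65))"
```

```text
time: 23.25
tool_pos: [0.6188, 0.0747, 0.2216]
tool_rot: [0.002, 0.146, 0.989, 0.0]
contact_force: [0.3, 1.7, 0.4]
gripper_width: 0.003
grasp_force: 0.0
time: 23.75
tool_pos: [0.5047, 0.2062, 0.2186]
tool_rot: [-0.001, 0.213, 0.977, 0.0]
contact_force: [0.6, 0.3, 0.2]
gripper_width: -0.0
grasp_force: 0.0
time: 24.25
tool_pos: [0.5075, 0.2031, 0.2186]
tool_rot: [-0.0, 0.534, 0.845, -0.0]
contact_force: [0.2, -0.1, -0.3]
gripper_width: 0.001
grasp_force: 0.0
time: 24.65
tool_pos: [0.5079, 0.2031, 0.2189]
tool_rot: [-0.0, 0.642, 0.767, -0.0]
contact_force: [-0.3, -0.2, 0.0]
gripper_width: -0.002
grasp_force: 0.0
t 24.65 pos [0.5079 0.2031 0.2189] yaw 100.09 now-axes cm [ 3.77 -2.14 15.39] after-turn cm [ 3.76 -2.16 15.39] turn 0.003 F [-0.3 -0.2  0. ] w -0.002 j6 [ 0.24 -0.13  1.81  0.    1.46  0.07]
```

```bash
python3 -m crank '[{"x":1,"y":-1,"z":4,"turn":0.003},{"x":1,"y":-1.1,"z":4,"turn":0},{"x":1,"y":0,"z":4,"turn":0},{"x":0,"y":0,"z":3.2,"turn":0},{"x":0,"y":0,"z":0,"turn":0}]'
python3 -m crank '[{"x":1,"y":0,"z":0,"turn":0},{"x":1,"y":0,"z":0,"turn":0},{"x":1,"y":0,"z":0,"turn":0},{"x":1,"y":0,"z":0,"turn":0},{"x":1,"y":0,"z":0,"turn":0}]'
python3 -m crank '[{"x":0.8,"y":0,"z":0,"turn":0},{"x":0.6,"y":0,"z":0,"turn":0},{"x":0,"y":0,"z":0,"turn":0}]'
python3 -c "
from h import *
rem(*hood(-14,-2,65))"
```

```text
time: 25.15
tool_pos: [0.4782, 0.228, 0.0616]
tool_rot: [-0.003, 0.644, 0.765, -0.005]
contact_force: [-1.6, -0.1, -0.5]
gripper_width: -0.003
grasp_force: 0.0
time: 25.65
tool_pos: [0.4777, 0.2791, 0.0717]
tool_rot: [0.003, 0.644, 0.765, 0.002]
contact_force: [1.1, -3.9, 4.0]
gripper_width: 0.001
grasp_force: 2.6
time: 25.95
tool_pos: [0.4722, 0.2937, 0.0682]
tool_rot: [-0.0, 0.644, 0.765, 0.001]
contact_force: [-0.3, 0.1, -1.1]
gripper_width: 0.001
grasp_force: 0.0
t 25.95 pos [0.4722 0.2937 0.0682] yaw 99.8 now-axes cm [ 0.82 -0.2   0.32] after-turn cm [ 0.82 -0.2   0.32] turn -0.002 F [-0.3  0.1 -1.1] w 0.001 j6 [0.42 0.05 1.91 0.   1.19 0.25]
```

Pushing is under way. I'll continue until the panel stops.

```bash
python3 -m crank '[{"x":0.4,"y":0,"z":0,"turn":0},{"x":0.3,"y":0,"z":0,"turn":0},{"x":0,"y":0,"z":0,"turn":0},{"x":0,"y":0,"z":0,"turn":0}]'
python3 -m crank '[{"x":0.2,"y":0,"z":0,"turn":0},{"x":0,"y":0,"z":0,"turn":0},{"x":0,"y":0,"z":0,"turn":0}]'
python3 -m crank '[{"x":0.1,"y":0,"z":0,"turn":0},{"x":0,"y":0,"z":0,"turn":0},{"x":0,"y":0,"z":0,"turn":0}]'
python3 -c "
from h import *
rem(*hood(-14,-2,65))"
```

```text
time: 26.35
tool_pos: [0.4704, 0.2993, 0.0667]
tool_rot: [-0.0, 0.645, 0.765, -0.0]
contact_force: [-0.0, 0.9, -0.1]
gripper_width: -0.002
grasp_force: 0.0
time: 26.65
tool_pos: [0.4702, 0.301, 0.0669]
tool_rot: [-0.0, 0.645, 0.765, -0.0]
contact_force: [-0.8, -0.6, -0.8]
gripper_width: 0.001
grasp_force: 0.3
time: 26.95
tool_pos: [0.4701, 0.3018, 0.0669]
tool_rot: [-0.0, 0.645, 0.765, -0.0]
contact_force: [-1.2, -3.1, 0.1]
gripper_width: 0.001
grasp_force: 1.2
t 26.95 pos [0.4701 0.3018 0.0669] yaw 99.74 now-axes cm [-0.01 -0.13  0.19] after-turn cm [-0.01 -0.13  0.19] turn -0.003 F [-1.2 -3.1  0.1] w 0.001 j6 [ 0.44  0.06  1.9  -0.    1.19  0.27]
```

```bash
python3 -m crank '[{"x":0.1,"y":0,"z":0,"turn":0},{"x":0,"y":0,"z":0,"turn":0},{"x":0,"y":0,"z":0,"turn":0}]'
python3 -m crank '[{"x":0.1,"y":0,"z":0,"turn":0},{"x":0,"y":0,"z":0,"turn":0},{"x":0,"y":0,"z":0,"turn":0}]'
python3 -m crank '[{"x":0.1,"y":0,"z":0,"turn":0},{"x":0,"y":0,"z":0,"turn":0},{"x":0,"y":0,"z":0,"turn":0}]'
```

```text
time: 27.25
tool_pos: [0.4701, 0.3017, 0.067]
tool_rot: [0.001, 0.644, 0.765, -0.001]
contact_force: [-0.7, -7.0, 1.4]
gripper_width: -0.001
grasp_force: 3.3
time: 27.55
tool_pos: [0.4701, 0.3017, 0.067]
tool_rot: [0.001, 0.644, 0.765, -0.002]
contact_force: [-0.3, -11.3, 2.4]
gripper_width: -0.001
grasp_force: 5.2
time: 27.85
tool_pos: [0.4701, 0.3017, 0.067]
tool_rot: [0.002, 0.644, 0.765, -0.003]
contact_force: [0.1, -13.6, 3.9]
gripper_width: 0.002
grasp_force: 7.1
```

It's at the hard stop. I'll retreat and verify.

```bash
python3 -m crank '[{"x":-0.5,"y":0,"z":0,"turn":0},{"x":-2,"y":0,"z":0,"turn":0},{"x":-3,"y":0,"z":0,"turn":0},{"x":-3,"y":0,"z":-3,"turn":0},{"x":0,"y":0,"z":-4,"turn":0}]'
python3 -m crank '[{"x":0,"y":0,"z":-4,"turn":0},{"x":0,"y":0,"z":-4,"turn":0},{"x":0,"y":0,"z":0,"turn":0},{"x":0,"y":0,"z":0,"turn":0},{"x":0,"y":0,"z":0,"turn":0}]'
python3 - <<'E'
from h import *
grab('wrist','w8'); C=cloud('w8'); P=C.reshape(-1,3); d=P[:,:2]-HO; hx=d@HX*1000; hy=d@np.array([-HX[1],HX[0]])*1000; z=P[:,2]*1000
hsv=cv2.cvtColor(load('w8')['p'],cv2.COLOR_RGB2HSV).reshape(-1,3); b=(hsv[:,0]>100)&(hsv[:,0]<125)&(hsv[:,1]>150)&(abs(hx)<100)&(abs(hy)<70)
m=b&(z>96)&(z<106); print('lip',m.sum(),np.percentile(hx[m],[2,50,98]).round(1),np.percentile(z[m],95).round(1),'blue min hx',np.percentile(hx[b],1).round(1))
print(manip.state()['contact_force'].round(1),manip.state()['time'])
E
```

```text
time: 28.35
tool_pos: [0.4828, 0.2188, 0.1353]
tool_rot: [-0.001, 0.646, 0.764, -0.002]
contact_force: [-0.4, 1.0, -0.0]
gripper_width: -0.004
grasp_force: 0.0
time: 28.85
tool_pos: [0.4835, 0.2213, 0.2158]
tool_rot: [-0.001, 0.644, 0.765, -0.001]
contact_force: [-0.2, -0.2, -0.3]
gripper_width: 0.002
grasp_force: 0.0
lip 1471 [-4.  -1.2  1.7] 99.9 blue min hx -4.1
[-0.3 -0.7 -0.3] 28.9
```

The lip spans x = -4 to +2 mm at 100 mm height, so the bin is shut.

```bash
python3 -c "
from plant import manip
print(manip.job_done())"
```

```text
the job is handed in; nothing more can be done
None
```

The job is handed in: the cover was laid flat rib up, then set into the terminal box until it sat level on its ledges with both orange clips over its ends, and the small bin was pushed back to its hard stop, at 28.9 s of the allowed 72 s.

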